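# Put the handled wares back in their stall trays

## Robot

A 7-joint arm with a two-finger parallel gripper is mounted at the origin on the work surface. World frame = base frame: x ahead of the robot, y to its left, z up, the work surface at z = 0. Lengths are in m, angles in degrees, forces in N, time in s.
With the tool pointing down it reaches from about 0.425 to 0.925 m from the base axis. Payload 6.8 kg.
Tool frame: the origin (TCP) lies midway between the tips of the shut fingers; the grasp point (between the pads) lies 19 mm behind it; z points along the fingers, y is the line along which they close (so a half turn about z gives the same grasp; the last joint's range is limited). The gripper opens to 85 mm and grips with 20 to 120 N. Pads are 22 mm wide; open, the fingers measure 114 mm over their backs; the gripper's body (76 mm by 85 mm) begins 54 mm behind the grasp point. The pads swing forward as they close: fully open they stand 13 mm farther back than shut.
Start: joints at [62.103, 27.33, 1.283, 89.118, -0.659, 63.558, -4.761], TCP at [0.25, -0.627, 0.231] pointing down, gripper open.
Joint ranges: [-169.35, 169.35], [-19.33, 120.38], [-80.79, 83.38], [13.8, 139.57], [-78.32, 258.32], [9.67, 109.79], [-169.56, 169.56]. Speed limits (degrees/s): [136.94, 136.94, 180, 180, 180, 180, 180].

## Interface

Orientations are given as [roll, pitch, yaw] about the fixed x, y, z axes, in that order (R = Rz(yaw) Ry(pitch) Rx(roll)).
In Python, from plant import arm gives the robot as it stands.
- The arm moves only by the tool arm_command, never from a script. Its argument "series" is a list of rows, each an object with "hand": the gripper command: -1 is shut, 1 is fully open, values between are in proportion; "offset": the shift along the tool's x, y, z as a fraction of full scale, a list of three; "delta_rot": the turn, a rotation vector about the tool's x, y, z as a fraction of full scale, a list of three. A call has 1 to 10 rows; each row is the pose to reach, as a shift and turn from the pose commanded when the call began, along the tool's axes at that moment; what a row does not reach only later rows make up. Full scale, the value 1, is 0.3 m for a shift and 60 degrees for a turn. A row lasts 1/8 s, in which the tool goes at most 62.5 mm and 10.7 degrees, less where a joint would pass 70% of its speed; a pose out of reach is approached as far as the arm can. A call with a number of a shift or a turn outside -1 to 1 is refused whole. A call with a gripper value outside its range is refused whole. The fingers move at their own pace and stop on an object; "newtons" is the grip in N (left out, the last holds). Time passes only in rows, so rows that repeat a pose let the fingers close. It gives the time, the measured TCP pose, the force, the opening and the grip force at its end, in the units of the state.
- arm.get_state(): the state, without advancing time (a new reading comes with each control period).
- arm.snapshot(name): name is "scene" or "side" or "wrist"; returns a dict with "img" (480x640x3 uint8, blue, green, red), "fx", "fy", "cx", "cy" (pixels), "k1" (the pictures are not rectified: a ray, as slopes to the right and down, at radius r is drawn at 1 + k1 r^2 times it, then the intrinsics apply), "position" and "orientation" of the camera in the world; the wrist camera has in their place "mount" (4x4, takes a point from camera to tool coordinates, whose origin is the TCP and whose axes are the flange's). Camera axes: x right, y down, z forward; pixel columns grow to the right and rows downward; lengths in m; the calibration is good to about 2 mm. A picture is of the moment at which its call begins: read the wrist's pose just before it. There is no depth.
- arm.sign_off(): hands the job in; it is judged then, once.
The state is a dict: "time_s": time; "q": joint angles; "dq": joint speeds; "joint_efforts": joint torques, N m; "eef_pos": TCP position; "tcp_rot": TCP orientation; "ft_force": force on the tool from outside, world axes, zero at the start; "moment": the same for the moment, N m; "width": opening from 0.0 (shut) to 1.0 (fully open); "grip_force": force on a finger pad.
Only numpy, scipy, OpenCV 4.12 (cv2) and the standard library are available. Lean on these libraries where they do the work, as an engineer would, in place of code of your own. Each camera call takes 0.05 s, during which the arm holds its last target. There are 200 camera calls.

## Task

Customers have left five wares mixed up along the seller's side of a flea-market stall. Put each back in the empty near part of the display tray that already holds its own kind: the two hand bells standing upright in the tray of bells, the two padlocks lying flat, same side up as now, in the tray of padlocks, the screwdriver lying flat in the tray of screwdrivers; each rests wholly on the tray's floor, set down and not dropped or thrown. Leave the small amber jar standing where it is.

Things in the scene. Friction and masses are not known exactly. Their poses are not given: they have to be found in the camera images.
- bell_brass: loose hand bell, all brass, handle too, standing on its mouth: round about z, mouth 54 mm across, cup 46 mm high, above it an upright handle 13 mm thick with a plain length to grip from 58 to 86 mm above the underside; 95 mm high in all, about 0.15 kg. Origin: centre of its underside, z up along the handle.
- bell_wood: loose hand bell, brass with a dark wooden handle, standing on its mouth: round about z, mouth 51 mm across, cup 44 mm high, above it an upright handle 12 mm thick with a plain length to grip from 55 to 82 mm above the underside; 90 mm high in all, about 0.15 kg. Origin: centre of its underside, z up along the handle.
- padlock_brass: loose padlock lying flat, brass body with a copper-coloured face: body 38 mm (x) by 44 mm (y) by 22 mm thick (z), rounded edges; its steel shackle runs to +x, 28 mm beyond the body, 34 mm wide, 7 mm thick, at half height. About 0.2 kg. Origin: centre of the body's underside; z up.
- padlock_steel: loose padlock lying flat, body of grey laminated steel plates: body 38 mm (x) by 44 mm (y) by 22 mm thick (z), rounded edges; its steel shackle runs to +x, 28 mm beyond the body, 34 mm wide, 7 mm thick, at half height. About 0.2 kg. Origin: centre of the body's underside; z up.
- screwdriver: loose stubby screwdriver lying flat: octagonal red handle 62 mm long, 26 mm across its flats, steel blade 6 mm thick running 38 mm beyond it to +x (clear of the ground), about 0.07 kg, balanced on the handle. Origin: centre of the handle, on its axis, 13 mm above what it lies on; x along the axis towards the blade.
- amber_jar: loose amber glass jar with a paper band and a black cap, 44 mm across, 54 mm high, standing among the wares; it stays. Origin: centre of its underside.
- bell_tray: fixed wooden tray lined with burgundy red felt, 210 (x) by 236 mm (y), walls 8 mm thick, 30 high, floor 6 mm above the table. Far half: three upright brass bells, tops 99 mm above the table, fixed. A rail 20 mm high at x = 22 to 28 parts it from the empty near part, floor x = -97 to 22, y = -110 to 110. Origin: centre of underside, z up, x away from the robot. Trays stand in any order.
- lock_tray: fixed wooden tray lined with green felt, 210 (x) by 236 mm (y), walls 8 mm thick, 30 high, floor 6 mm above the table. Far half: three flat padlocks, tops 28 mm above the table, fixed. A rail 20 mm high at x = 22 to 28 parts it from the empty near part, floor x = -97 to 22, y = -110 to 110. Origin: centre of underside, z up, x away from the robot. Trays stand in any order.
- driver_tray: fixed wooden tray lined with blue felt, 210 (x) by 236 mm (y), walls 8 mm thick, 30 high, floor 6 mm above the table. Far half: three long screwdrivers along y, tops 27 mm above the table, fixed. A rail 20 mm high at x = 22 to 28 parts it from the empty near part, floor x = -97 to 22, y = -110 to 110. Origin: centre of underside, z up, x away from the robot. Trays stand in any order.
Mind the look-alikes: they are no part of the job. What is shaped like the bell_wood but green or turquoise is not meant.

How it is judged (in metres and radians):
At the end, for the whole second after the job is handed in: Each ware's origin lies in the empty near part of its own kind's tray (tray frame x -92 to +17 mm, y within 105 mm), its underside within about 6 mm of the felt; bells upright and padlocks flat, face up, within 0.15 rad; the screwdriver's axis within 0.15 rad of level; all at rest (under 20 mm/s) (x of bell_brass in the frame of bell_tray between -0.092 and 0.017 m and y of bell_brass in the frame of bell_tray between -0.105 and 0.105 m and z of bell_brass in the frame of bell_tray between 0 and 0.012 m and angle between each of bell_brass, bell_wood, padlock_brass, padlock_steel's own z axis and vertical below 0.15 rad and linear speed of each of bell_brass, bell_wood, padlock_brass, padlock_steel, screwdriver below 0.02 m/s and x of bell_wood in the frame of bell_tray between -0.092 and 0.017 m and y of bell_wood in the frame of bell_tray between -0.105 and 0.105 m and z of bell_wood in the frame of bell_tray between 0 and 0.012 m and x of padlock_brass in the frame of lock_tray between -0.092 and 0.017 m and y of padlock_brass in the frame of lock_tray between -0.105 and 0.105 m and z of padlock_brass in the frame of lock_tray between 0 and 0.012 m and x of padlock_steel in the frame of lock_tray between -0.092 and 0.017 m and y of padlock_steel in the frame of lock_tray between -0.105 and 0.105 m and z of padlock_steel in the frame of lock_tray between 0 and 0.012 m and x of screwdriver in the frame of driver_tray between -0.092 and 0.017 m and y of screwdriver in the frame of driver_tray between -0.105 and 0.105 m and z of screwdriver in the frame of driver_tray between 0 and 0.025 m and angle between screwdriver's own x axis and vertical between 1.42 and 1.72 rad); the robot touches nothing.
It fails at once if the amber jar is shifted more than 30 mm or tipped more than 0.4 rad (distance of amber_jar from where it was at the start of the episode above 0.03 m or angle between amber_jar's own z axis and vertical above 0.4 rad).
It fails at once if a ware is dropped or thrown: it moves faster than 0.8 m/s (a fall of over 30 mm) with no finger touching it ((linear speed of bell_brass above 0.8 m/s and contact force between bell_brass and the fingers below 0.01 N) or (linear speed of padlock_brass above 0.8 m/s and contact force between padlock_brass and the fingers below 0.01 N) or (linear speed of screwdriver above 0.8 m/s and contact force between screwdriver and the fingers below 0.01 N) or (linear speed of bell_wood above 0.8 m/s and contact force between bell_wood and the fingers below 0.01 N) or (linear speed of padlock_steel above 0.8 m/s and contact force between padlock_steel and the fingers below 0.01 N)).
It also fails if it takes over 112 s, if anything falls off the work surface, if the arm or the gripper's body presses on something with over 40 N, if the wrist force passes 120 N, or if a joint passes its speed limit or range.

## Working session

There is one attempt and no reset: what is moved stays moved. The work goes in short steps, Python scripts to look and compute and a tool call to move; the robot and the scene stay as the last step left them, time stands still between calls to the robot, and variables do not carry over. Pictures are saved under pics/ and viewed, at most 14 in all, crops included, and the job is handed in when it is done.

Besides the shell and the picture viewer there is one more tool, called after "Emit:" as name(argument=value, ...) on one line, values as JSON. arm_command: Moves the arm, as the interface text tells. Its arguments: {"type":"object","properties":{"series":{"type":"array","items":{"type":"object","properties":{"hand":{"type":"number"},"offset":{"type":"array","items":{"type":"number","minimum":-1,"maximum":1}},"delta_rot":{"type":"array","items":{"type":"number","minimum":-1,"maximum":1}}}}},"newtons":{"type":"number"}},"required":["series"]}

```bash
mkdir -p pics; ls; cat > look.py <<'E'
from plant import arm
import cv2,sys,numpy as np,pickle
tag=sys.argv[1]
for n in sys.argv[2:]:
    st=arm.get_state(); s=arm.snapshot(n)
    pickle.dump((st,s),open(f'pics/{n}_{tag}.pkl','wb'))
    cv2.imwrite(f'pics/{n}_{tag}.png',s['img'])
    print(n,{k:v for k,v in s.items() if k!='img'})
print(st)
E
python3 look.py 0 scene side wrist
```

```text
pics
scene {'fx': 509.6708114095249, 'fy': 509.6708114095249, 'cx': 310.9055642495761, 'cy': 241.4041677103622, 'k1': -0.1500656974295056, 'position': array([ 0.79492128, -0.39392018,  0.86525771]), 'orientation': array([-143.74825983,   -0.18604702,   39.63924643])}
side {'fx': 450.25732538453195, 'fy': 450.25732538453195, 'cx': 308.5526198540186, 'cy': 239.18730792933965, 'k1': -0.10066783077500606, 'position': array([0.3574673 , 0.7585933 , 0.81778917]), 'orientation': array([-137.51284174,    0.63249335, -175.62697313])}
wrist {'fx': 331.16441313530424, 'fy': 331.16441313530424, 'cx': 320.20763342663497, 'cy': 241.13702459724945, 'k1': -0.019816427047285614, 'mount': array([[-1.83782092e-04, -9.51933598e-01, -3.06304409e-01,
         7.88512947e-02],
       [ 9.99999921e-01, -2.83325642e-04,  2.80521982e-04,
         2.37964887e-04],
       [-3.53822193e-04, -3.06304333e-01,  9.51933574e-01,
        -1.43461075e-01],
       [ 0.00000000e+00,  0.00000000e+00,  0.00000000e+00,
         1.00000000e+00]])}
{'time_s': 0.1, 'q': array([62.10154497, 27.37377523,  1.28095581, 89.17261808, -0.65648114,
       63.55735883, -4.7611607 ]), 'dq': array([-0.06743352, -0.10274637, -0.0144327 , -0.16696564, -0.02562916,
       -0.0063179 , -0.0360832 ]), 'joint_efforts': array([ 5.15800493e-03, -5.97754383e+01,  1.61444653e+00, -2.81952435e+01,
        1.28854369e-02,  4.95900764e-03, -1.82648427e-05]), 'eef_pos': array([ 0.24940407, -0.62666025,  0.23039165]), 'tcp_rot': array([-1.79904074e+02,  9.62632989e-03,  2.17064080e+01]), 'ft_force': array([ 0.05495566, -0.27477509,  0.38323844]), 'moment': array([0.00139821, 0.00336734, 0.03439047]), 'grip_force': 0.0, 'width': 0.9994313442654968}
```

View pics/scene_0.png

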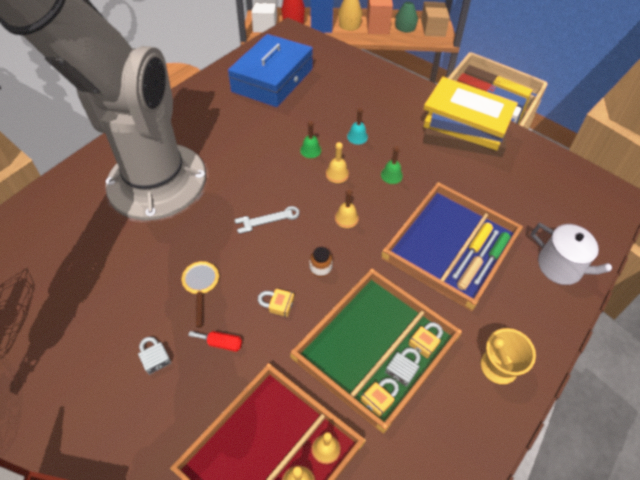

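View pics/side_0.png

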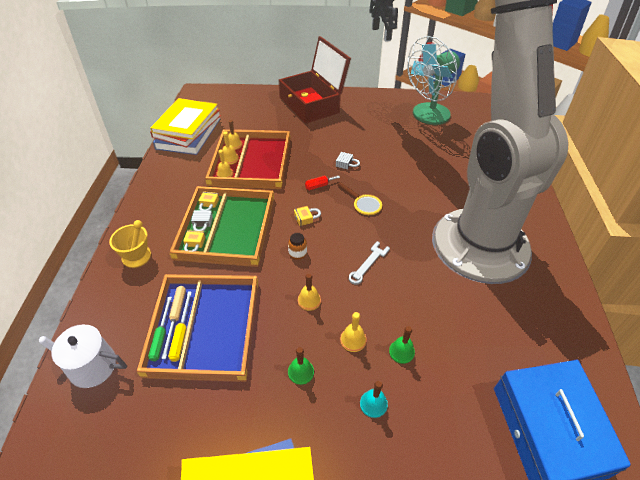

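Scene view: there are five bell shapes. The green ones at (311,143) and (392,168) and the turquoise one at (358,129) are look-alikes. The all-brass bell at (338,163) is bell_brass, and the brass bell with a dark handle at (347,211) is bell_wood. The jar is at (321,262), the brass padlock at (281,301), the steel padlock at (154,354) and the screwdriver at (224,341). The trays are blue at (452,245), green at (377,345) and red at (265,440). The side view shows the bells at (309,293) and (353,332), the locks at (304,215) and (345,160), and the screwdriver at (320,183). Next I'll measure and make a confirming crop.

```bash
cat > geo.py <<'E'
import numpy as np,cv2,pickle
from scipy.spatial.transform import Rotation as R
def load(n): return pickle.load(open(f'pics/{n}.pkl','rb'))
def cam(d):
    st,s=d
    if 'mount' in s:
        T=np.eye(4);T[:3,:3]=R.from_euler('xyz',st['tcp_rot'],degrees=True).as_matrix();T[:3,3]=st['eef_pos']
        T=T@s['mount'];return T[:3,3],T[:3,:3]
    return np.array(s['position']),R.from_euler('xyz',s['orientation'],degrees=True).as_matrix()
def ray(d,px):
    s=d[1];K=np.array([[s['fx'],0,s['cx']],[0,s['fy'],s['cy']],[0,0,1]])
    u=cv2.undistortPoints(np.float64(px).reshape(-1,1,2),K,np.array([s['k1'],0,0,0])).reshape(-1,2)
    p,M=cam(d);v=np.c_[u,np.ones(len(u))]@M.T
    return p,v/np.linalg.norm(v,axis=1)[:,None]
def plane(d,px,z):
    p,v=ray(d,px);return (p+v*((z-p[2])/v[:,2])[:,None])
def tri(*obs):
    A=np.zeros((3,3));b=np.zeros(3);L=[]
    for d,px in obs:
        p,v=ray(d,px);P=np.eye(3)-np.outer(v[0],v[0]);A+=P;b+=P@p;L.append((p,P))
    x=np.linalg.solve(A,b);return x,max(np.linalg.norm(P@(x-p)) for p,P in L)
def project(d,X):
    s=d[1];p,M=cam(d);c=(np.atleast_2d(X)-p)@M;u=c[:,:2]/c[:,2:];r2=(u**2).sum(1,keepdims=True)
    return u*(1+s['k1']*r2)*[s['fx'],s['fy']]+[s['cx'],s['cy']]
def mask(img,lo,hi): 
    h=cv2.cvtColor(img,cv2.COLOR_BGR2HSV);lo=list(lo);
    if lo[0]<0: return cv2.inRange(h,(lo[0]+180,*lo[1:]),(180,*hi[1:]))|cv2.inRange(h,(0,*lo[1:]),tuple(hi))
    return cv2.inRange(h,tuple(lo),tuple(hi))
def blobs(m,amin=60):
    c,_=cv2.findContours(m,cv2.RETR_EXTERNAL,cv2.CHAIN_APPROX_NONE)
    return sorted([k for k in c if cv2.contourArea(k)>amin],key=cv2.contourArea,reverse=True)
E
cat > a.py <<'E'
from geo import *
C={'red':((-6,150,60),(6,255,255)),'green':((55,120,30),(80,255,255)),'blue':((112,120,50),(130,255,255)),'yel':((15,120,120),(32,255,255))}
for n in ['scene_0','side_0']:
    d=load(n)
    for c,(lo,hi) in C.items():
        for k in blobs(mask(d[1]['img'],lo,hi))[:9]:
            (x,y),(w,h),a=cv2.minAreaRect(k);q=plane(d,cv2.boxPoints(cv2.minAreaRect(k)),0.012)
            print(n,c,round(x),round(y),round(w),round(h),plane(d,[[x,y]],.012)[0][:2].round(3))
S=load('scene_0')[1]['img'];D=load('side_0')[1]['img']
f=lambda i,x,y,w,h:cv2.resize(i[y:y+h,x:x+w],(400,300),interpolation=cv2.INTER_CUBIC)
cv2.imwrite('pics/crop0.png',np.vstack([np.hstack([f(S,285,105,160,120),f(S,120,250,200,150)]),np.hstack([f(D,260,260,172,129),f(D,270,130,140,105)])]))
E
python3 a.py
```

```text
scene_0 red 251 443 69 136 [ 0.585 -0.29 ]
scene_0 red 315 461 40 80 [ 0.684 -0.245]
scene_0 red 224 341 36 17 [ 0.42  -0.186]
scene_0 red 292 12 24 23 [-0.239  0.765]
scene_0 red 31 474 68 12 [ 0.346 -0.581]
scene_0 red 474 81 32 8 [0.394 0.816]
scene_0 green 358 334 60 102 [ 0.6   -0.017]
scene_0 green 392 172 20 19 [0.414 0.364]
scene_0 green 310 147 20 19 [0.217 0.307]
scene_0 green 500 244 9 26 [0.71 0.34]
scene_0 blue 437 234 53 76 [0.59  0.276]
scene_0 blue 472 289 8 11 [0.717 0.202]
scene_0 yel 605 124 123 68 [0.761 0.905]
scene_0 yel 467 113 88 56 [0.445 0.675]
scene_0 yel 508 357 52 58 [0.844 0.119]
scene_0 yel 18 168 37 68 [-0.303 -0.2  ]
scene_0 yel 200 277 32 38 [ 0.284 -0.119]
scene_0 yel 378 401 37 27 [ 0.703 -0.097]
scene_0 yel 350 15 30 24 [-0.085  0.87 ]
scene_0 yel 326 449 26 26 [ 0.684 -0.218]
scene_0 yel 424 341 26 23 [0.703 0.047]
side_0 red 262 158 39 46 [ 0.584 -0.289]
side_0 red 312 96 49 56 [ 0.462 -0.652]
side_0 red 316 183 11 24 [ 0.418 -0.189]
side_0 green 238 225 44 64 [ 0.603 -0.013]
side_0 green 300 371 25 25 [0.412 0.367]
side_0 green 402 350 25 25 [0.215 0.309]
side_0 green 156 343 10 34 [0.711 0.331]
side_0 green 425 111 24 17 [ 0.078 -0.58 ]
side_0 green 443 111 18 8 [ 0.017 -0.589]
side_0 blue 218 327 56 90 [0.593 0.283]
side_0 blue 173 326 29 91 [0.686 0.288]
side_0 blue 576 25 12 51 [-0.75  -1.446]
side_0 yel 596 190 350 87 [-0.368 -0.217]
side_0 yel 197 323 111 105 [0.637 0.277]
side_0 yel 222 224 98 75 [ 0.645 -0.013]
side_0 yel 246 462 133 33 [0.489 0.545]
side_0 yel 183 118 63 40 [ 0.878 -0.493]
side_0 yel 132 246 44 39 [0.853 0.073]
side_0 yel 248 154 77 56 [ 0.628 -0.305]
side_0 yel 353 332 39 24 [0.312 0.273]
side_0 yel 368 204 28 21 [ 0.278 -0.11 ]
```

View pics/crop0.png

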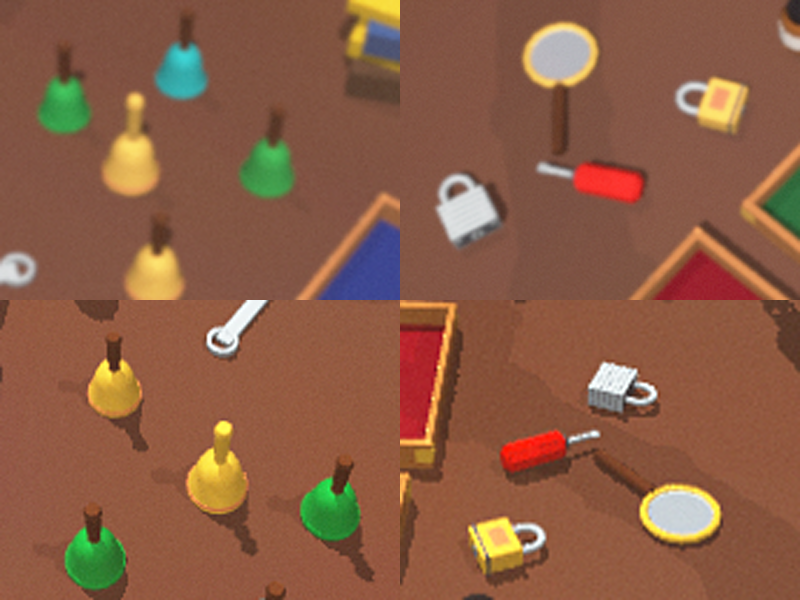

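The crop confirms the identities: the all-brass bell and the dark-handled brass bell, with the green and turquoise ones excluded, plus the brass lock with its copper face, the laminated steel lock and the red screwdriver. Now I'll triangulate.

```bash
cat > b.py <<'E'
from geo import *
S=load('scene_0');D=load('side_0')
for n,a,b in [('brass top',(339,145),(356,315)),('wood top',(349,193),(308.6,277)),('brass base',(337.4,172),(353,339)),('wood base',(347,219),(309.5,299.5)),
  ('jar cap',(320,253),(297,238)),
  ('steel lock mid',(120+468*.0+0,0),(0,0))][:5]:
    x,e=tri((S,[a]),(D,[b]));print(n,x.round(4),np.hypot(*x[:2]).round(3),e.round(4))
# tray outer rims: floors corners
for c,lo,hi in [('red',(-6,150,60),(6,255,255)),('green',(55,120,30),(80,255,255)),('blue',(112,120,50),(130,255,255))]:
  for nm,d in(('scene',S),('side',D)):
    k=blobs(mask(d[1]['img'],lo,hi))[0]
    q=plane(d,k.reshape(-1,2),.006)[:,:2].astype(np.float32);(x,y),(w,h),a=cv2.minAreaRect(q);print(c,nm,round(x,3),round(y,3),round(w,3),round(h,3),round(a,1))
    if c=='red':
      for k in blobs(mask(d[1]['img'],lo,hi))[1:4]:
        q=plane(d,k.reshape(-1,2),.013)[:,:2].astype(np.float32);r=cv2.minAreaRect(q)
        if abs(r[0][0]-.42)<.03: print('driver',nm,np.round(r[0],3),np.round(r[1],3),round(r[2],1))
f=lambda p:(120+(p[0]-400)*.5,250+p[1]*.5)
g=lambda p:(270+(p[0]-400)*.35,130+(p[1]-300)*.35)
for n,a,b in [('steel top face ctr',(467,210),(617,379)),('steel shackle tip',(457,178),(655,397)),('brass face',(720,101),(498,536)),('brass shackle tip',(679,97),(543,541)),('blade tip',(541,168),(598,434))]:
    x,e=tri((S,[f(a)]),(D,[g(b)]));print(n,x.round(4),np.hypot(*x[:2]).round(3),e.round(4))
E
python3 b.py
```

```text
brass top [0.3131 0.286  0.0923] 0.424 0.0018
wood top [0.4105 0.194  0.0828] 0.454 0.0019
brass base [0.3128 0.2874 0.0053] 0.425 0.0014
wood base [ 4.108e-01  1.928e-01 -2.000e-04] 0.454 0.0033
jar cap [0.447  0.0572 0.0509] 0.451 0.0006
red scene 0.582 -0.287 0.116 0.219 0.3
driver scene [ 0.42  -0.186] [0.068 0.034] 27.9
red side 0.584 -0.303 0.114 0.194 0.3
driver side [ 0.418 -0.188] [0.07  0.045] 27.1
green scene 0.601 -0.01 0.204 0.109 88.2
green side 0.602 -0.023 0.196 0.11 88.3
blue scene 0.59 0.285 0.111 0.196 3.1
blue side 0.592 0.272 0.113 0.207 2.8
steel top face ctr [ 0.3416 -0.2925  0.0197] 0.45 0.0036
steel shackle tip [ 0.3036 -0.2766  0.0105] 0.411 0.0047
brass face [ 0.4422 -0.0597  0.0188] 0.446 0.0026
brass shackle tip [ 0.402  -0.0748  0.0009] 0.409 0.0017
blade tip [ 0.3578 -0.2171  0.0098] 0.419 0.003
```

```bash
cat > plan.py <<'E'
# usage: plan.py "x y z yaw; x y z yaw ..." ('|' starts a new call): fractions for each call from its start pose
import sys,numpy as np
from scipy.spatial.transform import Rotation as R
from plant import arm
s=arm.get_state();p=np.array(s['eef_pos']);M=R.from_euler('xyz',s['tcp_rot'],degrees=True)
print('t',round(s['time_s'],2),'at',p.round(4),np.round(s['tcp_rot'],2),'w',round(s['width'],3),'grip',round(s['grip_force'],1),'F',np.round(s['ft_force'],1),'q7',round(s['q'][6],0))
for call in (sys.argv[1].split('|') if len(sys.argv)>1 else []):
    for wp in call.split(';'):
        t=list(map(float,wp.split()));T=R.from_euler('xyz',[180,0,t[3]],degrees=True)
        o=M.inv().apply(np.array(t[:3])-p);r=(M.inv()*T).as_rotvec(degrees=True)
        print('  off',(o/.3).round(3),'rot',(r/60).round(3),'rows>=',round(max(np.linalg.norm(o)/.0625,np.linalg.norm(r)/10.7),1))
    p=np.array(t[:3]);M=T;print('--')
E
python3 plan.py "0.35 -0.28 0.2 -23"
```

```text
t 0.15 at [ 0.2494 -0.6267  0.2305] [-1.7992e+02  1.0000e-02  2.1700e+01] w 0.996 grip 0.0 F [-0.4 -0.2  0.4] q7 -5.0
  off [ 0.739 -0.95   0.103] rot [-0.001  0.001  0.745] rows>= 5.8
--
```

Emit:
arm_command(series=[{"hand": 1, "offset": [0.74, -0.95, 0.1], "delta_rot": [0, 0, 0.745]}, {"hand": 1, "offset": [0.74, -0.95, 0.1], "delta_rot": [0, 0, 0.745]}, {"hand": 1, "offset": [0.74, -0.95, 0.1], "delta_rot": [0, 0, 0.745]}, {"hand": 1, "offset": [0.74, -0.95, 0.1], "delta_rot": [0, 0, 0.745]}, {"hand": 1, "offset": [0.74, -0.95, 0.1], "delta_rot": [0, 0, 0.745]}, {"hand": 1, "offset": [0.74, -0.95, 0.1], "delta_rot": [0, 0, 0.745]}, {"hand": 1, "offset": [0.74, -0.95, 0.1], "delta_rot": [0, 0, 0.745]}, {"hand": 1, "offset": [0.74, -0.95, 0.1], "delta_rot": [0, 0, 0.745]}, {"hand": 1, "offset": [0.74, -0.95, 0.1], "delta_rot": [0, 0, 0.745]}, {"hand": 1, "offset": [0.74, -0.95, 0.1], "delta_rot": [0, 0, 0.745]}])

```text
time_s: 1.4
eef_pos: [0.3501, -0.2813, 0.2013]
tcp_rot: [180.0, -0.0, -23.1]
ft_force: [-0.9, 0.2, -0.0]
width: 1.001
grip_force: 0.0
```

```bash
python3 look.py 1 wrist | tail -1 | cut -c1-60; python3 plan.py
```

```text
1.04717509e-02,  7.96948898e-04,  4.75241512e-03]), 
t 1.45 at [ 0.3502 -0.2811  0.2013] [179.99   0.   -23.1 ] w 0.997 grip 0.0 F [-0.7  0.4 -0.3] q7 -82.0
```

View pics/wrist_1.png

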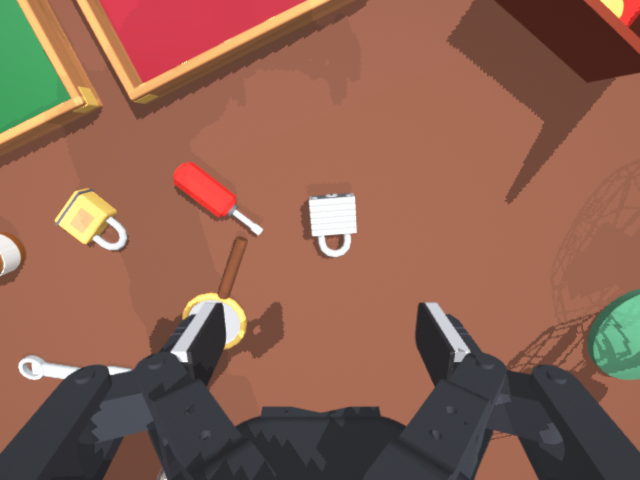

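The wrist view shows the steel lock body centred at (333,216) with its shackle towards (336,256), the driver handle at (205,190) with its blade tip at (260,231), and the brass lock at (87,218) with its shackle at (118,238). I'll measure all three.

```bash
cat > c.py <<'E'
from geo import *
W=load('wrist_1');S=load('scene_0');D=load('side_0')
def ang(v): return np.degrees(np.arctan2(v[1],v[0])).round(1)
I=W[1]['img']
m=mask(I,(0,0,140),(180,70,255));k=[k for k in blobs(m,100) if abs(cv2.minAreaRect(k)[0][0]-333)<15 and abs(cv2.minAreaRect(k)[0][1]-220)<25][0]
q=plane(W,k.reshape(-1,2),.018)[:,:2].astype(np.float32);r=cv2.minAreaRect(q);print('steel whole',np.round(r[0],4),np.round(r[1],4),r[2])
c=plane(W,[(309,200),(354,195),(357,234),(312,238)],.022)[:,:2];print('steel body top',c.mean(0).round(4),ang(c[3]-c[0]+c[2]-c[1]),np.linalg.norm(c[1]-c[0]).round(4),np.linalg.norm(c[3]-c[0]).round(4))
x,e=tri((W,[(333,216)]),(S,[(153.5,355)]),(D,[(345.9,157.6)]));print('steel top tri',x.round(4),e.round(4))
print('shackle tip',plane(W,[(336,256)],.011)[0].round(4))
k=[k for k in blobs(mask(I,(-6,150,60),(6,255,255))) if abs(cv2.minAreaRect(k)[0][0]-205)<20][0]
q=plane(W,k.reshape(-1,2),.015)[:,:2].astype(np.float32);r=cv2.minAreaRect(q);print('driver',np.round(r[0],4),np.round(r[1],4),r[2])
t=plane(W,[(260,231)],.013)[0];print('tip',t.round(4),ang(t[:2]-r[0]))
x,e=tri((W,[(205,190)]),(S,[(224.5,341)]),(D,[(316.5,183)]));print('driver tri',x.round(4),e.round(4))
k=[k for k in blobs(mask(I,(10,120,100),(35,255,255))) if abs(cv2.minAreaRect(k)[0][0]-87)<20][0]
print('brass px',cv2.minAreaRect(k)); q=plane(W,k.reshape(-1,2),.022)[:,:2].astype(np.float32);r=cv2.minAreaRect(q);print('brass',np.round(r[0],4),np.round(r[1],4),r[2])
s=plane(W,[(126,244)],.011)[0];print('brass shackle',s.round(4))
# tray walls: red, green floor near contour
E
python3 c.py
```

```text
steel whole [ 0.3361 -0.2898] [0.0468 0.0669] 71.36380004882812
steel body top [ 0.3455 -0.2932] 161.9 0.0444 0.0393
steel top tri [ 0.3431 -0.293   0.0196] 0.0048
shackle tip [ 0.3019 -0.2792  0.011 ]
driver [ 0.5353 -0.2493] [0.1777 0.0651] 66.32292938232422
tip [ 0.3595 -0.217   0.013 ] 169.6
driver tri [ 0.419  -0.1855  0.0121] 0.0023
brass px ((88.49371337890625, 217.75852966308594), (40.25278854370117, 49.53211975097656), 36.38435363769531)
brass [ 0.4416 -0.0653] [0.0373 0.0567] 23.459440231323242
brass shackle [ 0.4026 -0.078   0.011 ]
```

```bash
python3 plan.py "0.345 -0.293 0.1 -18.5;0.345 -0.293 0.001 -18.5|0.345 -0.293 0.1 -18.5; 0.48 -0.18 0.14 0;0.613 -0.068 0.14 0"
cat > d.py <<'E'
from geo import *
S=load('scene_0');D=load('side_0')
# rim height: near-robot corners of green tray: print candidates via rays through rail/rim corner pixels
for n,a,b in [('green near-right rim',(295,355),(263,265)),('green near-left rim',(374,273),(274,189)),('red near-left rim',(268,367),(291,132)),('blue near-left',(438,186),(247,379)),('blue near-right',(384,248),(257,277))]:
    x,e=tri((S,[a]),(D,[b]));print(n,x.round(3),e.round(4))
E
python3 d.py
```

```text
t 1.45 at [ 0.3502 -0.2811  0.2013] [179.99   0.   -23.1 ] w 0.997 grip 0.0 F [-0.7  0.4 -0.3] q7 -82.0
  off [-0.     0.043  0.338] rot [ 0.     0.    -0.077] rows>= 1.6
  off [-0.     0.043  0.668] rot [ 0.     0.    -0.077] rows>= 3.2
--
  off [-0.    0.   -0.33] rot [0. 0. 0.] rows>= 1.6
  off [ 0.307 -0.5   -0.463] rot [ 0.     0.    -0.308] rows>= 3.6
  off [ 0.609 -0.995 -0.463] rot [ 0.     0.    -0.308] rows>= 6.0
--
green near-right rim [ 0.522 -0.053 -0.165] 0.0406
green near-left rim [0.541 0.019 0.15 ] 0.0439
red near-left rim [ 0.52  -0.213  0.141] 0.0372
blue near-left [0.517 0.394 0.013] 0.0048
blue near-right [0.528 0.161 0.03 ] 0.0021
```

Emit:
arm_command(series=[{"hand": 1, "offset": [0, 0.043, 0.2], "delta_rot": [0, 0, -0.077]}, {"hand": 1, "offset": [0, 0.043, 0.34], "delta_rot": [0, 0, -0.077]}, {"hand": 1, "offset": [0, 0.043, 0.5], "delta_rot": [0, 0, -0.077]}, {"hand": 1, "offset": [0, 0.043, 0.6], "delta_rot": [0, 0, -0.077]}, {"hand": 1, "offset": [0, 0.043, 0.668], "delta_rot": [0, 0, -0.077]}, {"hand": 1, "offset": [0, 0.043, 0.668], "delta_rot": [0, 0, -0.077]}, {"hand": 1, "offset": [0, 0.043, 0.668], "delta_rot": [0, 0, -0.077]}], newtons=50)

```text
time_s: 2.33
eef_pos: [0.3458, -0.2927, 0.0015]
tcp_rot: [180.0, -0.0, -18.4]
ft_force: [-0.8, 0.1, 0.4]
width: 1.003
grip_force: 0.0
```

Emit:
arm_command(series=[{"hand": -1, "offset": [0, 0, 0]}, {"hand": -1, "offset": [0, 0, 0]}, {"hand": -1, "offset": [0, 0, 0]}, {"hand": -1, "offset": [0, 0, 0]}, {"hand": -1, "offset": [0, 0, 0]}, {"hand": -1, "offset": [0, 0, 0]}, {"hand": -1, "offset": [0, 0, -0.05]}, {"hand": -1, "offset": [0, 0, -0.1]}, {"hand": -1, "offset": [0, 0, -0.2]}, {"hand": -1, "offset": [0, 0, -0.33]}])

```text
$.series[0]: bad value
```

```bash
sed -i "s/(295,355),(263,265)/(295,355),(274,189)/;s/(374,273),(274,189)/(374,273),(263,265)/;s/(268,367),(291,132)/(268,367),(283,187)/" d.py; python3 d.py; python3 look.py 2 wrist|tail -1|cut -c1-20;python3 plan.py "0.48 -0.18 0.14 0;0.613 -0.068 0.14 0"
```

```text
green near-right rim [ 0.534 -0.131  0.029] 0.0084
green near-left rim [0.532 0.11  0.006] 0.0105
red near-left rim [ 0.511 -0.171  0.005] 0.0028
blue near-left [0.517 0.394 0.013] 0.0048
blue near-right [0.528 0.161 0.03 ] 0.0021
        5.25445794e-
t 2.38 at [ 0.346  -0.2928  0.0017] [ 1.7997e+02 -9.0000e-02 -1.8400e+01] w 1.002 grip 0.0 F [ 0.1 -0.  -0.5] q7 -76.0
  off [ 0.306 -0.498 -0.461] rot [ 0.001 -0.001 -0.307] rows>= 3.6
  off [ 0.609 -0.992 -0.46 ] rot [ 0.001 -0.001 -0.307] rows>= 6.0
--
```

View pics/wrist_2.png

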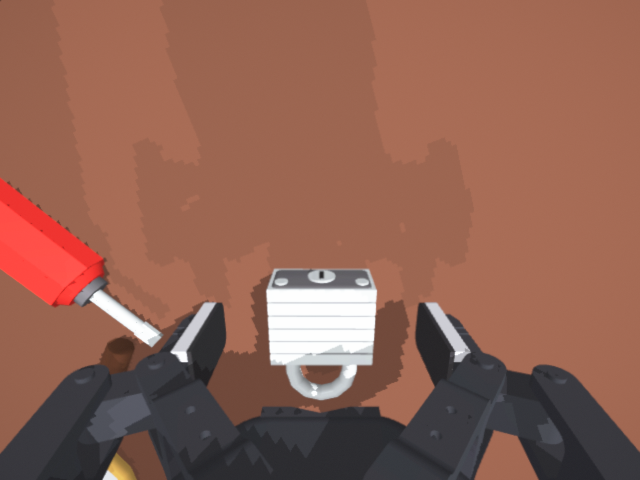

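The picture shows the lock aligned midway between the open pads (about x 322). Every row needs delta_rot, so I'm resending.

Emit:
arm_command(series=[{"hand": -1, "offset": [0, 0, 0], "delta_rot": [0, 0, 0]}, {"hand": -1, "offset": [0, 0, 0], "delta_rot": [0, 0, 0]}, {"hand": -1, "offset": [0, 0, 0], "delta_rot": [0, 0, 0]}, {"hand": -1, "offset": [0, 0, 0], "delta_rot": [0, 0, 0]}, {"hand": -1, "offset": [0, 0, 0], "delta_rot": [0, 0, 0]}, {"hand": -1, "offset": [0, 0, -0.03], "delta_rot": [0, 0, 0]}, {"hand": -1, "offset": [0, 0, -0.08], "delta_rot": [0, 0, 0]}, {"hand": -1, "offset": [0, 0, -0.17], "delta_rot": [0, 0, 0]}, {"hand": -1, "offset": [0, 0, -0.3], "delta_rot": [0, 0, 0]}, {"hand": -1, "offset": [0, 0, -0.3], "delta_rot": [0, 0, 0]}])

```text
time_s: 3.62
eef_pos: [0.3472, -0.2934, 0.094]
tcp_rot: [179.9, -0.4, -18.4]
ft_force: [0.4, 0.0, -2.4]
width: 0.501
grip_force: 51.9
```

```bash
python3 plan.py "0.613 -0.068 0.14 0|0.613 -0.068 0.01 0"
```

```text
t 3.62 at [ 0.3472 -0.2934  0.094 ] [179.91  -0.36 -18.39] w 0.501 grip 51.9 F [ 0.4  0.  -2.4] q7 -76.0
  off [ 0.604 -0.992 -0.151] rot [ 0.002 -0.006 -0.307] rows>= 5.6
--
  off [ 0.    -0.     0.433] rot [0. 0. 0.] rows>= 2.1
--
```

Emit:
arm_command(series=[{"hand": -1, "offset": [0.07, -0.11, -0.1], "delta_rot": [0, 0, -0.05]}, {"hand": -1, "offset": [0.15, -0.25, -0.151], "delta_rot": [0, 0, -0.1]}, {"hand": -1, "offset": [0.24, -0.4, -0.151], "delta_rot": [0, 0, -0.15]}, {"hand": -1, "offset": [0.34, -0.56, -0.151], "delta_rot": [0, 0, -0.2]}, {"hand": -1, "offset": [0.44, -0.72, -0.151], "delta_rot": [0, 0, -0.25]}, {"hand": -1, "offset": [0.53, -0.87, -0.151], "delta_rot": [0, 0, -0.3]}, {"hand": -1, "offset": [0.604, -0.992, -0.151], "delta_rot": [0, 0, -0.307]}, {"hand": -1, "offset": [0.604, -0.992, -0.151], "delta_rot": [0, 0, -0.307]}, {"hand": -1, "offset": [0.604, -0.992, -0.151], "delta_rot": [0, 0, -0.307]}])

```text
time_s: 4.75
eef_pos: [0.61, -0.0674, 0.1352]
tcp_rot: [180.0, 0.1, 0.0]
ft_force: [-1.0, -0.1, -1.7]
width: 0.504
grip_force: 51.9
```

```bash
python3 look.py 3 wrist|tail -1|cut -c1-20;python3 plan.py "0.613 -0.068 0.012 0"
```

```text
-9.74970683e-
t 4.8 at [ 0.6099 -0.0681  0.1354] [ 1.7995e+02  1.2000e-01 -3.0000e-02] w 0.507 grip 51.9 F [ 0.4 -1.  -1.8] q7 -94.0
  off [ 0.011 -0.001  0.411] rot [ 0.001  0.002 -0.001] rows>= 2.0
--
```

View pics/wrist_3.png

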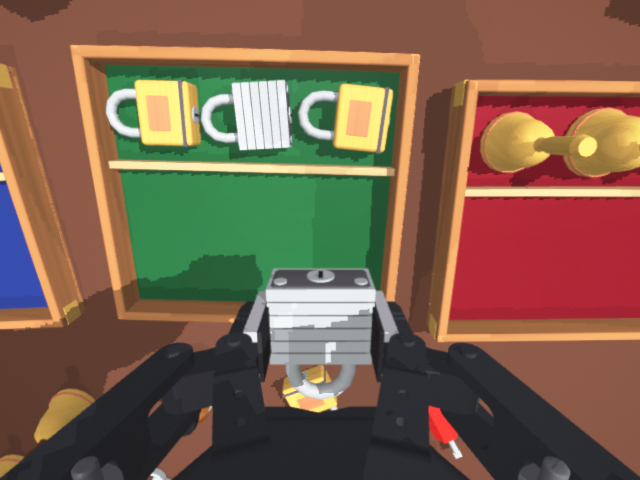

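The picture shows the green tray's empty near floor at about (120..393, 172..300), with the steel lock held level between the pads.

```bash
cat > e.py <<'E'
from geo import *
W=load('wrist_3')
P=lambda t,px,z:print(t,plane(W,px,z)[:,:2].round(4).tolist())
P('green rim outer far L,R',[(75,50),(417,57)],.03)
P('green floor near-left',[(134,299)],.006)
P('rail top near edge L,R',[(111,168),(394,173)],.026)
P('rim inner nearleft',[(131,303)],.03)
P('red rim outer near-left; far-left',[(431,338),(457,85)],.03)
P('blue rim outer near-right',[(78,322)],.03)
S=load('scene_0');D=load('side_0')
for n,w,z in [('red rim near-left',(431,338),.03),('blue rim near-right',(78,322),.03),('green far-left',(75,50),.03),('green far-right',(417,57),.03)]:
    X=plane(W,[w],z);print(n,X.round(3),project(S,X).round(0),project(D,X).round(0))
E
python3 e.py
```

```text
green rim outer far L,R [[0.7442, 0.0978], [0.739, -0.1327]]
green floor near-left [[0.5447, 0.1043]]
rail top near edge L,R [[0.6653, 0.0901], [0.6613, -0.1232]]
rim inner nearleft [[0.5536, 0.0924]]
red rim outer near-left; far-left [[0.5195, -0.1647], [0.7218, -0.1619]]
blue rim outer near-right [[0.5349, 0.1425]]
red rim near-left [[ 0.52  -0.165  0.03 ]] [[272. 362.]] [[278. 182.]]
blue rim near-right [[0.535 0.142 0.03 ]] [[381. 255.]] [[254. 270.]]
green far-left [[0.744 0.098 0.03 ]] [[459. 330.]] [[170. 251.]]
green far-right [[ 0.739 -0.133  0.03 ]] [[385. 427.]] [[196. 186.]]
```

Emit:
arm_command(series=[{"hand": -1, "offset": [0.01, 0, 0.12], "delta_rot": [0, 0, 0]}, {"hand": -1, "offset": [0.01, 0, 0.25], "delta_rot": [0, 0, 0]}, {"hand": -1, "offset": [0.01, 0, 0.34], "delta_rot": [0, 0, 0]}, {"hand": -1, "offset": [0.01, 0, 0.39], "delta_rot": [0, 0, 0]}, {"hand": -1, "offset": [0.01, 0, 0.415], "delta_rot": [0, 0, 0]}, {"hand": -1, "offset": [0.01, 0, 0.421], "delta_rot": [0, 0, 0]}, {"hand": -1, "offset": [0.01, 0, 0.423], "delta_rot": [0, 0, 0]}, {"hand": -1, "offset": [0.01, 0, 0.423], "delta_rot": [0, 0, 0]}])

```text
time_s: 5.8
eef_pos: [0.6148, -0.0668, 0.0101]
tcp_rot: [180.0, -0.1, 0.0]
ft_force: [0.4, -0.3, -2.4]
width: 0.499
grip_force: 51.9
```

Emit:
arm_command(series=[{"hand": -1, "offset": [0, 0, 0.006], "delta_rot": [0, 0, 0]}, {"hand": -1, "offset": [0, 0, 0.006], "delta_rot": [0, 0, 0]}, {"hand": 0.4, "offset": [0, 0, 0.006], "delta_rot": [0, 0, 0]}, {"hand": 0.4, "offset": [0, 0, 0.006], "delta_rot": [0, 0, 0]}, {"hand": 0.4, "offset": [0, 0, 0.006], "delta_rot": [0, 0, 0]}, {"hand": 0.4, "offset": [0, 0, -0.1], "delta_rot": [0, 0, 0]}, {"hand": 0.4, "offset": [0, 0, -0.25], "delta_rot": [0, 0, 0]}, {"hand": 0.4, "offset": [0, 0, -0.45], "delta_rot": [0, 0, 0]}, {"hand": 0.4, "offset": [0, 0, -0.45], "delta_rot": [0, 0, 0]}])

```text
time_s: 6.92
eef_pos: [0.6179, -0.067, 0.1498]
tcp_rot: [180.0, -0.6, 0.0]
ft_force: [0.2, -0.0, -0.4]
width: 0.699
grip_force: 0.0
```

```bash
python3 look.py 4 scene wrist|tail -1|cut -c1-20;python3 plan.py "0.44 -0.07 0.16 22"; python3 - <<'E'
from geo import *
S=load('scene_4')[1]['img'];W=load('wrist_4')[1]['img']
cv2.imwrite('pics/c4.png',np.hstack([cv2.resize(S[240:440,150:470],(400,250)),cv2.resize(W,(400,250))]))
E
```

```text
-4.50263571e-
t 7.03 at [ 0.6144 -0.0669  0.1449] [ 1.7999e+02 -8.0000e-02  4.0000e-02] w 0.702 grip 0.0 F [-0.9 -0.2  0.4] q7 -94.0
  off [-0.581  0.01  -0.051] rot [ 0.    -0.001 -0.366] rows>= 2.8
--
```

View pics/c4.png

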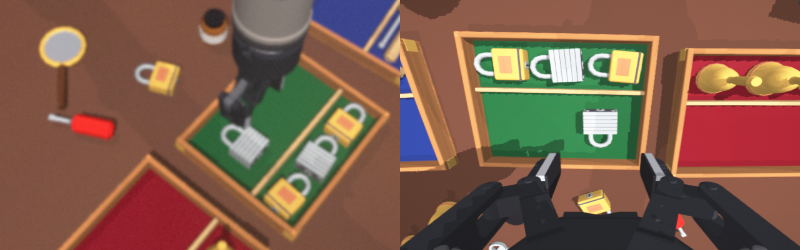

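Steel lock is flat in the green tray. Next is the brass lock.

Emit:
arm_command(series=[{"hand": 1, "offset": [-0.15, 0, -0.05], "delta_rot": [0, 0, -0.1]}, {"hand": 1, "offset": [-0.35, 0.01, -0.05], "delta_rot": [0, 0, -0.25]}, {"hand": 1, "offset": [-0.58, 0.01, -0.05], "delta_rot": [0, 0, -0.366]}, {"hand": 1, "offset": [-0.58, 0.01, -0.05], "delta_rot": [0, 0, -0.366]}, {"hand": 1, "offset": [-0.58, 0.01, -0.05], "delta_rot": [0, 0, -0.366]}, {"hand": 1, "offset": [-0.58, 0.01, -0.05], "delta_rot": [0, 0, -0.366]}])

```text
time_s: 7.78
eef_pos: [0.4417, -0.0698, 0.1591]
tcp_rot: [-180.0, -0.0, 22.0]
ft_force: [-0.1, -0.2, -1.2]
width: 1.002
grip_force: 0.0
```

```bash
python3 look.py 5 wrist|tail -1|cut -c1-20;python3 plan.py "0.442 -0.062 0.08 22;0.442 -0.062 0.001 22"
```

```text
1.10279268e-
t 7.83 at [ 0.4417 -0.0697  0.1592] [-1.7999e+02 -4.0000e-02  2.2010e+01] w 1.002 grip 0.0 F [ 0.3  0.8 -0.5] q7 -71.0
  off [ 0.01  -0.023  0.264] rot [-0.    -0.001  0.   ] rows>= 1.3
  off [ 0.01  -0.023  0.527] rot [-0.    -0.001  0.   ] rows>= 2.5
--
```

View pics/wrist_5.png

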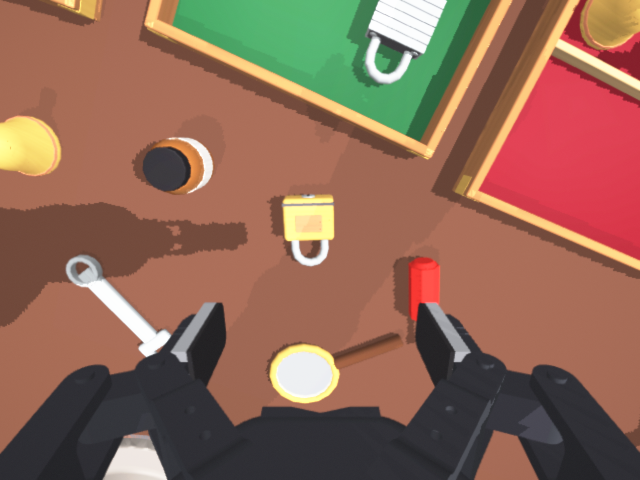

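The brass lock's top face has corners near (284,205), (334,205), (333,239) and (286,241), square to the image with its shackle straight down at (311,262). The jar at (175,165) is clear of the fingers.

```bash
python3 - <<'E'
from geo import *
W=load('wrist_5');S=load('scene_0');D=load('side_0')
c=plane(W,[(284,206),(334,205),(333,239),(286,241)],.022)[:,:2];print(c.mean(0).round(4),c.round(4).tolist())
s=plane(W,[(311,264)],.011)[0,:2];v=s-c.mean(0);print(s.round(4),np.degrees(np.arctan2(v[1],v[0])),np.linalg.norm(v))
x,e=tri((W,[(308,223)]),(S,[(120+320*.5,250+101*.5)]),(D,[(270+98*.35,130+236*.35)]));print(x,e)
k=[k for k in blobs(mask(W[1]['img'],(-6,150,60),(6,255,255))) if abs(cv2.minAreaRect(k)[0][0]-424)<15][0]
q=plane(W,k.reshape(-1,2),.015)[:,:2].astype(np.float32);r=cv2.minAreaRect(q);print('driver',np.round(r[0],4),np.round(r[1],4),r[2])
E
python3 plan.py "0.442 -0.061 0.08 22;0.442 -0.061 0.001 22"
```

```text
[ 0.4432 -0.0592] [[0.4491, -0.0335], [0.466, -0.0731], [0.4374, -0.0841], [0.4201, -0.046]]
[ 0.4037 -0.076 ] -156.82228530724413 0.04289168028566948
[ 0.44207525 -0.05914112  0.0188779 ] 0.002713834814355076
driver [ 0.4217 -0.1852] [0.0668 0.0302] 26.729537963867188
t 7.83 at [ 0.4417 -0.0697  0.1592] [-1.7999e+02 -4.0000e-02  2.2010e+01] w 1.002 grip 0.0 F [ 0.3  0.8 -0.5] q7 -71.0
  off [ 0.012 -0.027  0.264] rot [-0.    -0.001  0.   ] rows>= 1.3
  off [ 0.012 -0.026  0.527] rot [-0.    -0.001  0.   ] rows>= 2.5
--
```

Emit:
arm_command(series=[{"hand": 1, "offset": [0.017, -0.03, 0.15], "delta_rot": [0, 0, -0.015]}, {"hand": 1, "offset": [0.017, -0.03, 0.32], "delta_rot": [0, 0, -0.015]}, {"hand": 1, "offset": [0.017, -0.03, 0.45], "delta_rot": [0, 0, -0.015]}, {"hand": 1, "offset": [0.017, -0.03, 0.526], "delta_rot": [0, 0, -0.015]}, {"hand": 1, "offset": [0.017, -0.03, 0.526], "delta_rot": [0, 0, -0.015]}, {"hand": -1, "offset": [0.017, -0.03, 0.526], "delta_rot": [0, 0, -0.015]}, {"hand": -1, "offset": [0.017, -0.03, 0.526], "delta_rot": [0, 0, -0.015]}, {"hand": -1, "offset": [0.017, -0.03, 0.526], "delta_rot": [0, 0, -0.015]}, {"hand": -1, "offset": [0.017, -0.03, 0.526], "delta_rot": [0, 0, -0.015]}, {"hand": -1, "offset": [0.017, -0.03, 0.526], "delta_rot": [0, 0, -0.015]}])

```text
time_s: 9.07
eef_pos: [0.4426, -0.0597, 0.0027]
tcp_rot: [179.9, -0.1, 22.9]
ft_force: [-0.9, -1.0, 5.4]
width: 0.499
grip_force: 50.8
```

```bash
python3 plan.py "0.443 -0.0595 0.1 22.9|0.613 0.035 0.1 0|0.613 0.035 0.008 0"
```

```text
t 9.07 at [ 0.4426 -0.0597  0.0027] [ 1.7994e+02 -1.2000e-01  2.2890e+01] w 0.499 grip 50.8 F [-0.9 -1.   5.4] q7 -80.0
  off [ 0.002  0.    -0.324] rot [ 0.001 -0.002 -0.   ] rows>= 1.6
--
  off [ 0.645 -0.07  -0.   ] rot [ 0.    -0.     0.382] rows>= 3.1
--
  off [ 0.    -0.     0.307] rot [0. 0. 0.] rows>= 1.5
--
```

Emit:
arm_command(series=[{"hand": -1, "offset": [0, 0, -0.04], "delta_rot": [0, 0, 0]}, {"hand": -1, "offset": [0, 0, -0.15], "delta_rot": [0, 0, 0]}, {"hand": -1, "offset": [0.04, 0, -0.28], "delta_rot": [0, 0, 0.03]}, {"hand": -1, "offset": [0.16, -0.02, -0.33], "delta_rot": [0, 0, 0.1]}, {"hand": -1, "offset": [0.3, -0.03, -0.33], "delta_rot": [0, 0, 0.2]}, {"hand": -1, "offset": [0.44, -0.05, -0.33], "delta_rot": [0, 0, 0.3]}, {"hand": -1, "offset": [0.56, -0.06, -0.33], "delta_rot": [0, 0, 0.38]}, {"hand": -1, "offset": [0.645, -0.07, -0.33], "delta_rot": [0, 0, 0.382]}, {"hand": -1, "offset": [0.645, -0.07, -0.33], "delta_rot": [0, 0, 0.382]}, {"hand": -1, "offset": [0.645, -0.07, -0.33], "delta_rot": [0, 0, 0.382]}])

```text
time_s: 10.32
eef_pos: [0.6107, 0.0343, 0.1007]
tcp_rot: [180.0, 0.1, -0.0]
ft_force: [0.3, -1.1, -3.6]
width: 0.499
grip_force: 51.9
```

Emit:
arm_command(series=[{"hand": -1, "offset": [0, 0, 0.1], "delta_rot": [0, 0, 0]}, {"hand": -1, "offset": [0, 0, 0.2], "delta_rot": [0, 0, 0]}, {"hand": -1, "offset": [0, 0, 0.27], "delta_rot": [0, 0, 0]}, {"hand": -1, "offset": [0, 0, 0.295], "delta_rot": [0, 0, 0]}, {"hand": -1, "offset": [0, 0, 0.3], "delta_rot": [0, 0, 0]}, {"hand": -1, "offset": [0, 0, 0.3], "delta_rot": [0, 0, 0]}])

```text
time_s: 11.08
eef_pos: [0.6124, 0.0349, 0.0114]
tcp_rot: [-180.0, -0.1, -0.0]
ft_force: [0.5, 0.0, -3.2]
width: 0.501
grip_force: 51.9
```

Next: lower 2 mm, release, rise, and then go to hover over the screwdriver.

Emit:
arm_command(series=[{"hand": -1, "offset": [0, 0, 0.007], "delta_rot": [0, 0, 0]}, {"hand": -1, "offset": [0, 0, 0.007], "delta_rot": [0, 0, 0]}, {"hand": 0.4, "offset": [0, 0, 0.007], "delta_rot": [0, 0, 0]}, {"hand": 0.4, "offset": [0, 0, 0.007], "delta_rot": [0, 0, 0]}, {"hand": 0.4, "offset": [0, 0, 0.007], "delta_rot": [0, 0, 0]}, {"hand": 0.4, "offset": [0, 0, -0.1], "delta_rot": [0, 0, 0]}, {"hand": 0.4, "offset": [0, 0, -0.25], "delta_rot": [0, 0, 0]}, {"hand": 0.4, "offset": [0, 0, -0.45], "delta_rot": [0, 0, 0]}, {"hand": 0.4, "offset": [0, 0, -0.45], "delta_rot": [0, 0, 0]}])

```text
time_s: 12.2
eef_pos: [0.6153, 0.0354, 0.151]
tcp_rot: [-179.9, -0.6, -0.0]
ft_force: [-0.1, -0.6, -0.6]
width: 0.697
grip_force: 0.0
```

```bash
python3 look.py 6 wrist|tail -1|cut -c1-20; python3 plan.py "0.42 -0.186 0.15 27.3|0.42 -0.186 0.001 27.3"
```

```text
-0.06009171,
t 12.25 at [0.6134 0.0351 0.1481] [-1.7997e+02 -3.0000e-01 -3.0000e-02] w 0.699 grip 0.0 F [-0.7 -0.3 -0.5] q7 -104.0
  off [-0.644  0.737 -0.01 ] rot [ 0.001 -0.005 -0.455] rows>= 4.7
--
  off [ 0.    -0.     0.497] rot [0. 0. 0.] rows>= 2.4
--
```

Emit:
arm_command(series=[{"hand": 0.4, "offset": [-0.1, 0.12, -0.01], "delta_rot": [0, 0, -0.1]}, {"hand": 0.4, "offset": [-0.25, 0.3, -0.01], "delta_rot": [0, 0, -0.2]}, {"hand": 0.4, "offset": [-0.4, 0.47, -0.01], "delta_rot": [0, 0, -0.3]}, {"hand": 0.4, "offset": [-0.54, 0.62, -0.01], "delta_rot": [0, 0, -0.4]}, {"hand": 0.4, "offset": [-0.644, 0.737, -0.01], "delta_rot": [0, 0, -0.455]}, {"hand": 0.4, "offset": [-0.644, 0.737, -0.01], "delta_rot": [0, 0, -0.455]}, {"hand": 0.4, "offset": [-0.644, 0.737, -0.01], "delta_rot": [0, 0, -0.455]}, {"hand": 0.4, "offset": [-0.644, 0.737, -0.01], "delta_rot": [0, 0, -0.455]}])

```text
time_s: 13.25
eef_pos: [0.4192, -0.1848, 0.1481]
tcp_rot: [-180.0, -0.0, 27.4]
ft_force: [-0.6, -0.2, 0.5]
width: 0.697
grip_force: 0.0
```

```bash
python3 look.py 7 wrist|tail -1|cut -c1-20; python3 - <<'E'
from geo import *
A=load('wrist_6')[1]['img'];B=load('wrist_7')[1]['img']
cv2.imwrite('pics/c7.png',np.hstack([cv2.resize(A,(400,300)),cv2.resize(B,(400,300))]))
W=load('wrist_7')
for k in blobs(mask(W[1]['img'],(-6,150,60),(6,255,255)))[:4]:
  q=plane(W,k.reshape(-1,2),.015)[:,:2].astype(np.float32);r=cv2.minAreaRect(q);print('red',np.round(cv2.minAreaRect(k)[0]),np.round(r[0],4),np.round(r[1],4),r[2])
print('magn',plane(load('wrist_5'),[(400,338),(337,362)],.006).round(3))
E
python3 plan.py "0.42 -0.186 0.001 27.3"
```

```text
2.88171857e-
red [525. 100.] [ 0.5824 -0.2849] [0.1126 0.2115] 0.2681855261325836
red [619. 384.] [ 0.4046 -0.5481] [0.1981 0.0431] 44.992156982421875
red [322. 229.] [ 0.4197 -0.1863] [0.0668 0.0272] 26.649734497070312
red [623.  35.] [ 0.6542 -0.3133] [0.036  0.0363] 47.35177230834961
magn [[ 0.359 -0.193  0.006]
 [ 0.307 -0.144  0.006]]
t 13.3 at [ 0.4193 -0.1848  0.1482] [-1.7997e+02 -1.0000e-02  2.7430e+01] w 0.696 grip 0.0 F [ 0.4 -0.6 -1. ] q7 -51.0
  off [0.    0.005 0.491] rot [-0.    -0.     0.002] rows>= 2.4
--
```

View pics/c7.png

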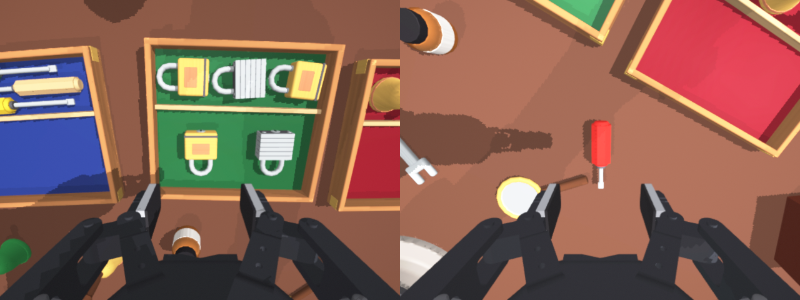

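Both locks lie flat in the green tray. The driver is centred between the pads at (322,229) full-scale. Grip it.

Emit:
arm_command(series=[{"hand": 0.4, "offset": [0, 0.005, 0.15], "delta_rot": [0, 0, 0.01]}, {"hand": 0.4, "offset": [0, 0.005, 0.32], "delta_rot": [0, 0, 0.01]}, {"hand": 0.4, "offset": [0, 0.005, 0.43], "delta_rot": [0, 0, 0.01]}, {"hand": 0.4, "offset": [0, 0.005, 0.477], "delta_rot": [0, 0, 0.01]}, {"hand": 0.4, "offset": [0, 0.005, 0.477], "delta_rot": [0, 0, 0.01]}, {"hand": -1, "offset": [0, 0.005, 0.477], "delta_rot": [0, 0, 0.01]}, {"hand": -1, "offset": [0, 0.005, 0.477], "delta_rot": [0, 0, 0.01]}, {"hand": -1, "offset": [0, 0.005, 0.477], "delta_rot": [0, 0, 0.01]}, {"hand": -1, "offset": [0, 0.005, 0.477], "delta_rot": [0, 0, 0.01]}, {"hand": -1, "offset": [0, 0.005, 0.477], "delta_rot": [0, 0, 0.01]}], newtons=40)

```text
time_s: 14.55
eef_pos: [0.4201, -0.1878, 0.0067]
tcp_rot: [179.9, -0.1, 26.7]
ft_force: [-0.7, 0.7, 5.1]
width: 0.293
grip_force: 39.4
```

```bash
python3 plan.py "0.42 -0.186 0.12 27|0.5 0.02 0.12 60|0.597 0.28 0.12 90|0.597 0.28 0.011 90"; python3 - <<'E'
from geo import *
for n in ['scene_0','side_0']:
  d=load(n);k=blobs(mask(d[1]['img'],(112,120,50),(130,255,255)))[0]
  print(plane(d,cv2.approxPolyDP(k,6,True).reshape(-1,2),.006)[:,:2].round(3).tolist())
E
```

```text
t 14.55 at [ 0.4201 -0.1878  0.0067] [ 1.7989e+02 -1.0000e-01  2.6670e+01] w 0.293 grip 39.4 F [-0.7  0.7  5.1] q7 -57.0
  off [ 0.003 -0.005 -0.378] rot [ 0.002 -0.002 -0.006] rows>= 1.8
--
  off [ 0.549 -0.491 -0.   ] rot [ 0.    0.   -0.55] rows>= 3.5
--
  off [ 0.912 -0.153 -0.   ] rot [-0.   0.  -0.5] rows>= 4.4
--
  off [ 0.    -0.     0.363] rot [0. 0. 0.] rows>= 1.7
--
[[0.532, 0.377], [0.542, 0.186], [0.65, 0.193], [0.638, 0.382]]
[[0.652, 0.174], [0.642, 0.377], [0.53, 0.372], [0.541, 0.168]]
```

Emit:
arm_command(series=[{"hand": -1, "offset": [0, 0, -0.05], "delta_rot": [0, 0, 0]}, {"hand": -1, "offset": [0, 0, -0.18], "delta_rot": [0, 0, 0]}, {"hand": -1, "offset": [0, 0, -0.35], "delta_rot": [0, 0, 0]}, {"hand": -1, "offset": [0.1, -0.09, -0.4], "delta_rot": [0, 0, -0.1]}, {"hand": -1, "offset": [0.24, -0.21, -0.4], "delta_rot": [0, 0, -0.25]}, {"hand": -1, "offset": [0.38, -0.34, -0.4], "delta_rot": [0, 0, -0.4]}, {"hand": -1, "offset": [0.549, -0.491, -0.4], "delta_rot": [0, 0, -0.55]}, {"hand": -1, "offset": [0.549, -0.491, -0.4], "delta_rot": [0, 0, -0.55]}])

```text
time_s: 15.55
eef_pos: [0.5018, 0.0234, 0.1272]
tcp_rot: [179.9, -0.2, 60.2]
ft_force: [-1.2, -0.8, -0.7]
width: 0.293
grip_force: 39.7
```

```bash
python3 plan.py "0.593 0.285 0.12 92|0.593 0.285 0.014 92"
```

```text
t 15.55 at [0.5018 0.0234 0.1272] [179.91  -0.23  60.16] w 0.293 grip 39.7 F [-1.2 -0.8 -0.7] q7 -50.0
  off [ 0.908 -0.17   0.027] rot [ 0.003 -0.003 -0.531] rows>= 4.4
--
  off [ 0.    -0.     0.353] rot [0. 0. 0.] rows>= 1.7
--
```

Emit:
arm_command(series=[{"hand": -1, "offset": [0.1, -0.02, 0], "delta_rot": [0, 0, -0.08]}, {"hand": -1, "offset": [0.26, -0.05, 0], "delta_rot": [0, 0, -0.2]}, {"hand": -1, "offset": [0.44, -0.08, 0], "delta_rot": [0, 0, -0.32]}, {"hand": -1, "offset": [0.62, -0.12, 0], "delta_rot": [0, 0, -0.43]}, {"hand": -1, "offset": [0.78, -0.15, 0], "delta_rot": [0, 0, -0.53]}, {"hand": -1, "offset": [0.88, -0.165, 0], "delta_rot": [0, 0, -0.53]}, {"hand": -1, "offset": [0.908, -0.17, 0], "delta_rot": [0, 0, -0.53]}, {"hand": -1, "offset": [0.908, -0.17, 0], "delta_rot": [0, 0, -0.53]}, {"hand": -1, "offset": [0.908, -0.17, 0], "delta_rot": [0, 0, -0.53]}])

```text
time_s: 16.68
eef_pos: [0.5937, 0.2766, 0.1255]
tcp_rot: [-180.0, 0.1, 91.4]
ft_force: [0.1, -0.3, -0.3]
width: 0.293
grip_force: 39.7
```

```bash
python3 look.py 8 wrist|tail -1|cut -c1-20; python3 plan.py "0.593 0.285 0.014 92"; python3 - <<'E'
from geo import *
W=load('wrist_8')
k=blobs(mask(W[1]['img'],(112,120,50),(130,255,255)))
for c in k[:3]: print(cv2.approxPolyDP(c,6,True).reshape(-1,2).tolist(),plane(W,cv2.approxPolyDP(c,6,True).reshape(-1,2),.006)[:,:2].round(3).tolist())
E
```

```text
-1.49175874e-
t 16.73 at [0.5937 0.2768 0.1255] [-1.7999e+02  9.0000e-02  9.1360e+01] w 0.291 grip 39.7 F [ 0.9 -0.8 -0.5] q7 -46.0
  off [ 0.028 -0.002  0.372] rot [-0.     0.001 -0.011] rows>= 1.8
--
[[393, 86], [232, 92], [255, 322], [261, 305], [289, 287], [290, 254], [316, 241], [350, 254], [351, 287], [373, 299], [384, 319]] [[0.644, 0.39], [0.527, 0.383], [0.537, 0.192], [0.543, 0.209], [0.568, 0.227], [0.569, 0.258], [0.591, 0.27], [0.62, 0.259], [0.622, 0.229], [0.642, 0.217], [0.654, 0.197]]
[[496, 84], [409, 86], [407, 126], [434, 118], [442, 141], [435, 224], [422, 237], [417, 323], [405, 321], [412, 235], [402, 222], [400, 344], [431, 339], [421, 327], [427, 245], [438, 234], [446, 123], [456, 121], [448, 236], [457, 256], [448, 332], [438, 339], [465, 340], [480, 219], [467, 307], [455, 306], [466, 224], [456, 209], [464, 124], [493, 116]] [[0.72, 0.394], [0.656, 0.39], [0.657, 0.363], [0.677, 0.369], [0.685, 0.353], [0.688, 0.287], [0.679, 0.276], [0.684, 0.194], [0.673, 0.196], [0.67, 0.277], [0.661, 0.288], [0.671, 0.171], [0.699, 0.177], [0.688, 0.19], [0.684, 0.269], [0.692, 0.279], [0.687, 0.366], [0.694, 0.367], [0.701, 0.277], [0.711, 0.26], [0.714, 0.185], [0.706, 0.177], [0.731, 0.177], [0.725, 0.292], [0.727, 0.211], [0.716, 0.212], [0.714, 0.288], [0.704, 0.3], [0.7, 0.365], [0.721, 0.372]]
```

View pics/wrist_8.png

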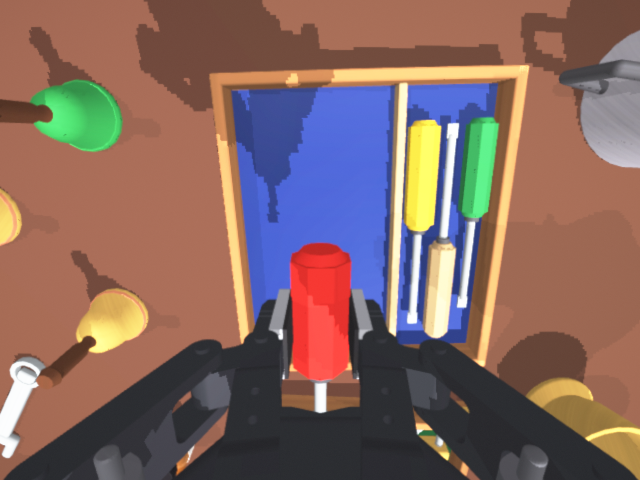

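The driver is level in the pads, above the middle of the empty blue near floor (232..395, 86..340). Lower it.

Emit:
arm_command(series=[{"hand": -1, "offset": [0.035, 0, 0.12], "delta_rot": [0, 0, 0]}, {"hand": -1, "offset": [0.035, 0, 0.24], "delta_rot": [0, 0, 0]}, {"hand": -1, "offset": [0.035, 0, 0.32], "delta_rot": [0, 0, 0]}, {"hand": -1, "offset": [0.035, 0, 0.36], "delta_rot": [0, 0, 0]}, {"hand": -1, "offset": [0.035, 0, 0.367], "delta_rot": [0, 0, 0]}, {"hand": -1, "offset": [0.035, 0, 0.367], "delta_rot": [0, 0, 0]}])

```text
time_s: 17.48
eef_pos: [0.594, 0.2898, 0.0163]
tcp_rot: [179.9, -0.0, 91.5]
ft_force: [0.9, 0.1, -0.1]
width: 0.288
grip_force: 39.7
```

Emit:
arm_command(series=[{"hand": -1, "offset": [0, 0, 0.01], "delta_rot": [0, 0, 0]}, {"hand": -1, "offset": [0, 0, 0.01], "delta_rot": [0, 0, 0]}, {"hand": 0.2, "offset": [0, 0, 0.01], "delta_rot": [0, 0, 0]}, {"hand": 0.2, "offset": [0, 0, 0.01], "delta_rot": [0, 0, 0]}, {"hand": 0.2, "offset": [0, 0, 0.01], "delta_rot": [0, 0, 0]}, {"hand": 0.2, "offset": [0, 0, -0.1], "delta_rot": [0, 0, 0]}, {"hand": 0.2, "offset": [0, 0, -0.25], "delta_rot": [0, 0, 0]}, {"hand": 0.2, "offset": [0, 0, -0.43], "delta_rot": [0, 0, 0]}, {"hand": 0.2, "offset": [0, 0, -0.6], "delta_rot": [0, 0, 0]}, {"hand": 0.2, "offset": [0, 0, -0.6], "delta_rot": [0, 0, 0]}])

```text
time_s: 18.73
eef_pos: [0.5956, 0.2914, 0.2005]
tcp_rot: [179.5, -0.2, 91.5]
ft_force: [-0.2, 0.8, -0.5]
width: 0.599
grip_force: 0.0
```

```bash
python3 look.py 9 wrist side|tail -1|cut -c1-20; python3 plan.py "0.405 0.19 0.2 115|0.41 0.193 0.053 115"; python3 - <<'E'
from geo import *
W=load('wrist_9')
for k in blobs(mask(W[1]['img'],(-6,150,60),(6,255,255)))[:3]:
  q=plane(W,k.reshape(-1,2),.02)[:,:2].astype(np.float32);r=cv2.minAreaRect(q);print('red',np.round(cv2.minAreaRect(k)[0]),np.round(r[0],4),np.round(r[1],4),r[2])
A=W[1]['img'];B=load('side_9')[1]['img']
cv2.imwrite('pics/c9.png',np.hstack([cv2.resize(A,(400,300)),cv2.resize(B[180:420,110:430],(400,300))]))
E
```

```text
-3.49739729e-
t 18.82 at [0.5933 0.2893 0.1955] [1.7996e+02 1.0000e-02 9.1470e+01] w 0.598 grip 0.0 F [ 0.3 -1.2 -1.1] q7 -44.0
  off [-0.315 -0.636 -0.015] rot [ 0.001  0.    -0.392] rows>= 3.4
--
  off [0.002 0.019 0.49 ] rot [0. 0. 0.] rows>= 2.4
--
red [316. 218.] [0.5936 0.289 ] [0.0256 0.0652] 1.9195064306259155
```

View pics/c9.png

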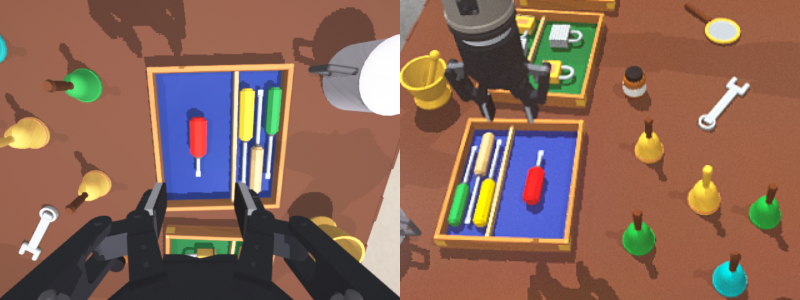

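The driver lies flat in the blue tray at (198,137) in the crop. Next is bell_wood, the dark-handled brass bell at (649,145) in the right crop.

Emit:
arm_command(series=[{"hand": 0.2, "offset": [-0.08, -0.17, -0.015], "delta_rot": [0, 0, -0.1]}, {"hand": 0.2, "offset": [-0.18, -0.36, -0.015], "delta_rot": [0, 0, -0.24]}, {"hand": 0.2, "offset": [-0.27, -0.54, -0.015], "delta_rot": [0, 0, -0.35]}, {"hand": 0.2, "offset": [-0.315, -0.636, -0.015], "delta_rot": [0, 0, -0.392]}, {"hand": 0.2, "offset": [-0.315, -0.636, -0.015], "delta_rot": [0, 0, -0.392]}, {"hand": 0.2, "offset": [-0.315, -0.636, -0.015], "delta_rot": [0, 0, -0.392]}, {"hand": 0.2, "offset": [-0.315, -0.636, -0.015], "delta_rot": [0, 0, -0.392]}])

```text
time_s: 19.7
eef_pos: [0.4057, 0.1907, 0.1995]
tcp_rot: [-180.0, -0.1, 115.0]
ft_force: [0.1, 0.4, -0.8]
width: 0.597
grip_force: 0.0
```

```bash
python3 look.py 10 wrist|tail -1|cut -c1-20; python3 plan.py "0.41 0.193 0.055 115"; python3 - <<'E'
from geo import *
W=load('wrist_10');print(project(W,[[.4107,.193,.09],[.4107,.193,.0],[.313,.2865,.095],[.313,.2865,0]]).round(0).tolist())
E
```

```text
1.34314410e-
t 19.75 at [0.4056 0.1907 0.1995] [-1.7999e+02 -6.0000e-02  1.1500e+02] w 0.6 grip 0.0 F [-0.6 -0.1  0.1] q7 -18.0
  off [0.    0.017 0.482] rot [-0.    -0.001 -0.   ] rows>= 2.3
--
[[327.0, 237.0], [325.0, 212.0], [255.0, 61.0], [274.0, 82.0]]
```

View pics/wrist_10.png

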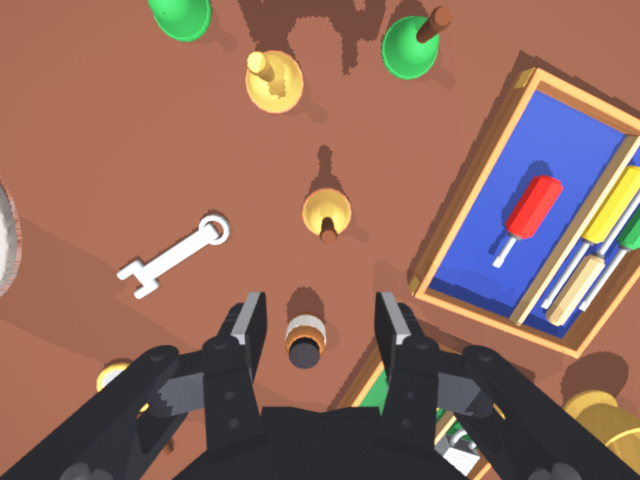

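bell_wood appears with its handle top at (328,237) and its cup at (327,213), within about 1 px of my prediction. bell_brass's handle top is at (257,62). Grip bell_wood.

Emit:
arm_command(series=[{"hand": 0.2, "offset": [0, 0.02, 0.14], "delta_rot": [0, 0, 0]}, {"hand": 0.2, "offset": [0, 0.02, 0.3], "delta_rot": [0, 0, 0]}, {"hand": 0.2, "offset": [0, 0.02, 0.42], "delta_rot": [0, 0, 0]}, {"hand": 0.2, "offset": [0, 0.02, 0.48], "delta_rot": [0, 0, 0]}, {"hand": 0.2, "offset": [0, 0.02, 0.48], "delta_rot": [0, 0, 0]}, {"hand": -1, "offset": [0, 0.02, 0.48], "delta_rot": [0, 0, 0]}, {"hand": -1, "offset": [0, 0.02, 0.48], "delta_rot": [0, 0, 0]}, {"hand": -1, "offset": [0, 0.02, 0.48], "delta_rot": [0, 0, 0]}, {"hand": -1, "offset": [0, 0.02, 0.48], "delta_rot": [0, 0, 0]}, {"hand": -1, "offset": [0, 0.02, 0.48], "delta_rot": [0, 0, 0]}], newtons=50)

```text
time_s: 21.0
eef_pos: [0.4116, 0.1932, 0.057]
tcp_rot: [179.8, 0.0, 115.0]
ft_force: [-0.1, -0.4, 7.1]
width: 0.137
grip_force: 48.7
```

```bash
python3 plan.py "0.41 0.193 0.2 115|0.47 -0.07 0.2 75|0.585 -0.34 0.2 40|0.585 -0.34 0.062 40"
```

```text
t 21.0 at [0.4116 0.1932 0.057 ] [1.7984e+02 2.0000e-02 1.1499e+02] w 0.137 grip 48.7 F [-0.1 -0.4  7.1] q7 -32.0
  off [ 0.002 -0.004 -0.477] rot [ 0.003  0.    -0.   ] rows>= 2.3
--
  off [-0.879 -0.189 -0.   ] rot [-0.    -0.     0.667] rows>= 4.3
--
  off [-0.77   0.603  0.   ] rot [ 0.    -0.     0.583] rows>= 4.7
--
  off [-0.   -0.    0.46] rot [0. 0. 0.] rows>= 2.2
--
```

Emit:
arm_command(series=[{"hand": -1, "offset": [0, 0, -0.04], "delta_rot": [0, 0, 0]}, {"hand": -1, "offset": [0, 0, -0.13], "delta_rot": [0, 0, 0]}, {"hand": -1, "offset": [0, 0, -0.26], "delta_rot": [0, 0, 0]}, {"hand": -1, "offset": [-0.03, -0.01, -0.38], "delta_rot": [0, 0, 0.03]}, {"hand": -1, "offset": [-0.12, -0.03, -0.45], "delta_rot": [0, 0, 0.12]}, {"hand": -1, "offset": [-0.26, -0.06, -0.477], "delta_rot": [0, 0, 0.23]}, {"hand": -1, "offset": [-0.42, -0.1, -0.477], "delta_rot": [0, 0, 0.35]}, {"hand": -1, "offset": [-0.58, -0.13, -0.477], "delta_rot": [0, 0, 0.47]}, {"hand": -1, "offset": [-0.74, -0.16, -0.477], "delta_rot": [0, 0, 0.59]}, {"hand": -1, "offset": [-0.879, -0.19, -0.477], "delta_rot": [0, 0, 0.667]}])

```text
time_s: 22.25
eef_pos: [0.47, -0.0722, 0.1995]
tcp_rot: [180.0, -0.0, 74.8]
ft_force: [1.1, 0.2, -1.8]
width: 0.138
grip_force: 48.7
```

```bash
python3 look.py 11 scene|tail -1|cut -c1-20; python3 plan.py "0.583 -0.335 0.15 40"; python3 - <<'E'
from geo import *
for n in ['scene_0','side_0','wrist_1']:
  d=load(n);k=blobs(mask(d[1]['img'],(-6,150,60),(6,255,255)))[0]
  print(plane(d,cv2.approxPolyDP(k,6,True).reshape(-1,2),.006)[:,:2].round(3).tolist())
E
```

```text
0.08080443,
t 22.3 at [ 0.4708 -0.0784  0.1994] [1.7992e+02 1.4000e-01 7.4230e+01] w 0.138 grip 48.8 F [ 1.2 -6.3 -1.9] q7 -21.0
  off [-0.721  0.592  0.167] rot [0.002 0.002 0.571] rows>= 4.6
--
[[0.635, -0.178], [0.524, -0.181], [0.527, -0.397], [0.548, -0.397], [0.64, -0.317]]
[[0.638, -0.396], [0.637, -0.206], [0.529, -0.208], [0.528, -0.397]]
[[0.605, -0.177], [0.532, -0.179], [0.532, -0.345]]
```

Emit:
arm_command(series=[{"hand": -1, "offset": [-0.08, 0.06, 0], "delta_rot": [0, 0, 0.06]}, {"hand": -1, "offset": [-0.2, 0.15, 0], "delta_rot": [0, 0, 0.17]}, {"hand": -1, "offset": [-0.34, 0.26, 0], "delta_rot": [0, 0, 0.28]}, {"hand": -1, "offset": [-0.48, 0.37, 0.05], "delta_rot": [0, 0, 0.4]}, {"hand": -1, "offset": [-0.6, 0.47, 0.1], "delta_rot": [0, 0, 0.5]}, {"hand": -1, "offset": [-0.7, 0.55, 0.14], "delta_rot": [0, 0, 0.56]}, {"hand": -1, "offset": [-0.74, 0.58, 0.165], "delta_rot": [0, 0, 0.583]}, {"hand": -1, "offset": [-0.753, 0.588, 0.165], "delta_rot": [0, 0, 0.583]}, {"hand": -1, "offset": [-0.753, 0.588, 0.165], "delta_rot": [0, 0, 0.583]}, {"hand": -1, "offset": [-0.753, 0.588, 0.165], "delta_rot": [0, 0, 0.583]}])

```text
time_s: 23.55
eef_pos: [0.5824, -0.3329, 0.1502]
tcp_rot: [180.0, -0.0, 40.1]
ft_force: [0.7, -0.2, -1.5]
width: 0.137
grip_force: 48.9
```

```bash
python3 look.py 12 wrist|tail -1|cut -c1-20; python3 plan.py "0.583 -0.335 0.064 40"
```

```text
2.57326488e-
t 23.6 at [ 0.5824 -0.3331  0.1502] [ 1.7998e+02 -4.0000e-02  4.0100e+01] w 0.138 grip 48.9 F [-0.2  0.4 -1.8] q7 -32.0
  off [-0.003  0.006  0.287] rot [ 0.    -0.001  0.002] rows>= 1.4
--
```

View pics/wrist_12.png

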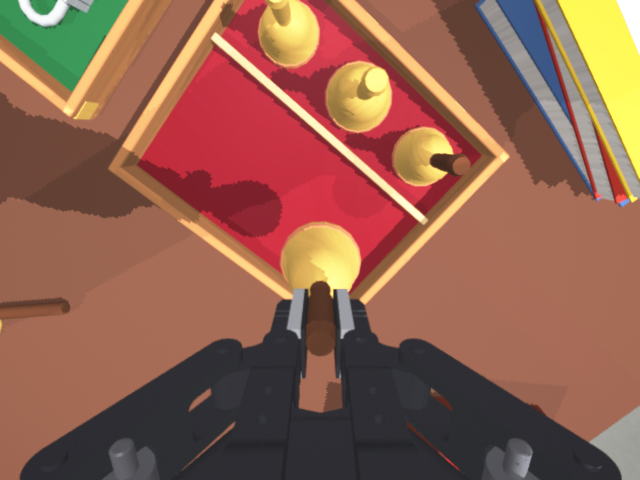

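bell_wood hangs upright between the pads, over the empty red floor. Lower it.

Emit:
arm_command(series=[{"hand": -1, "offset": [0, 0.006, 0.1], "delta_rot": [0, 0, 0]}, {"hand": -1, "offset": [0, 0.006, 0.19], "delta_rot": [0, 0, 0]}, {"hand": -1, "offset": [0, 0.006, 0.25], "delta_rot": [0, 0, 0]}, {"hand": -1, "offset": [0, 0.006, 0.275], "delta_rot": [0, 0, 0]}, {"hand": -1, "offset": [0, 0.006, 0.282], "delta_rot": [0, 0, 0]}, {"hand": -1, "offset": [0, 0.006, 0.282], "delta_rot": [0, 0, 0]}, {"hand": -1, "offset": [0, 0.006, 0.282], "delta_rot": [0, 0, 0]}])

```text
time_s: 24.48
eef_pos: [0.5838, -0.336, 0.0657]
tcp_rot: [179.9, -0.0, 40.0]
ft_force: [-0.1, -0.3, -2.3]
width: 0.135
grip_force: 48.9
```

Emit:
arm_command(series=[{"hand": -1, "offset": [0, 0, 0.008], "delta_rot": [0, 0, 0]}, {"hand": -1, "offset": [0, 0, 0.008], "delta_rot": [0, 0, 0]}, {"hand": -1, "offset": [0, 0, 0.008], "delta_rot": [0, 0, 0]}])

```text
time_s: 24.85
eef_pos: [0.5841, -0.3358, 0.0632]
tcp_rot: [179.9, -0.1, 40.0]
ft_force: [0.9, 1.3, 3.6]
width: 0.14
grip_force: 49.5
```

Emit:
arm_command(series=[{"hand": -0.2, "offset": [0, 0, 0], "delta_rot": [0, 0, 0]}, {"hand": -0.2, "offset": [0, 0, 0], "delta_rot": [0, 0, 0]}, {"hand": -0.2, "offset": [0, 0, 0], "delta_rot": [0, 0, 0]}, {"hand": -0.2, "offset": [0, 0, -0.08], "delta_rot": [0, 0, 0]}, {"hand": -0.2, "offset": [0, 0, -0.2], "delta_rot": [0, 0, 0]}, {"hand": -0.2, "offset": [0, 0, -0.33], "delta_rot": [0, 0, 0]}, {"hand": -0.2, "offset": [0, 0, -0.45], "delta_rot": [0, 0, 0]}, {"hand": -0.2, "offset": [0, 0, -0.45], "delta_rot": [0, 0, 0]}, {"hand": -0.2, "offset": [0, 0, -0.45], "delta_rot": [0, 0, 0]}])

```text
time_s: 25.98
eef_pos: [0.5828, -0.3356, 0.1967]
tcp_rot: [-179.9, 0.0, 40.0]
ft_force: [-0.4, -0.1, -0.4]
width: 0.398
grip_force: 0.0
```

```bash
python3 look.py 13 wrist|tail -1|cut -c1-20; python3 plan.py "0.47 -0.07 0.2 80|0.4 0.15 0.2 115|0.314 0.282 0.2 130|0.314 0.287 0.058 130"; python3 - <<'E'
from geo import *
W=load('wrist_13')
# upright check of placed bell: expected vs seen
print(project(W,[[.584,-.336,.096],[.584,-.336,.006]]).round(0).tolist())
E
```

```text
1.00449967e-
t 26.02 at [ 0.5824 -0.3354  0.1961] [-1.7988e+02  6.0000e-02  4.0000e+01] w 0.401 grip 0.0 F [ 0.  -0.5 -0.2] q7 -31.0
  off [ 0.282 -0.919 -0.012] rot [-0.002  0.    -0.667] rows>= 4.6
--
  off [ 0.682 -0.357 -0.   ] rot [ 0.     0.    -0.583] rows>= 3.7
--
  off [ 0.52  -0.074 -0.   ] rot [ 0.    0.   -0.25] rows>= 2.5
--
  off [0.013 0.011 0.473] rot [0. 0. 0.] rows>= 2.3
--
[[321.0, 240.0], [321.0, 214.0]]
```

View pics/wrist_13.png

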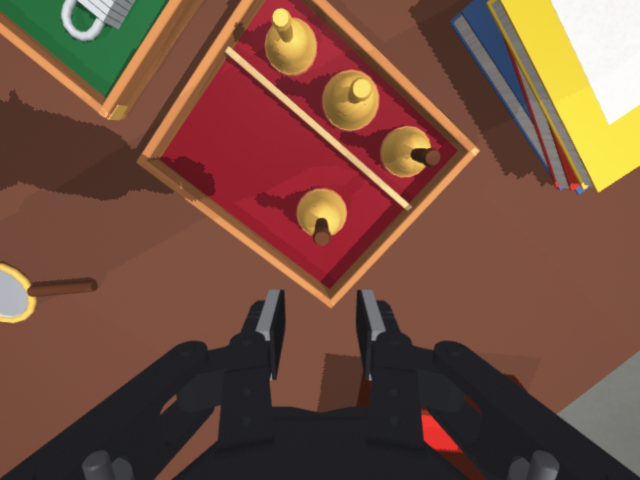

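bell_wood stands upright, with its handle top at (321,238) and cup at (321,214), as predicted. That was the last picture allowed, so I'll check the rest numerically.

Emit:
arm_command(series=[{"hand": 0.2, "offset": [0.05, -0.17, -0.012], "delta_rot": [0, 0, -0.12]}, {"hand": 0.2, "offset": [0.11, -0.36, -0.012], "delta_rot": [0, 0, -0.27]}, {"hand": 0.2, "offset": [0.17, -0.55, -0.012], "delta_rot": [0, 0, -0.42]}, {"hand": 0.2, "offset": [0.23, -0.75, -0.012], "delta_rot": [0, 0, -0.56]}, {"hand": 0.2, "offset": [0.282, -0.919, -0.012], "delta_rot": [0, 0, -0.667]}, {"hand": 0.2, "offset": [0.282, -0.919, -0.012], "delta_rot": [0, 0, -0.667]}])

```text
time_s: 26.78
eef_pos: [0.4687, -0.0663, 0.2001]
tcp_rot: [-179.8, -0.0, 80.5]
ft_force: [0.8, -0.2, 0.0]
width: 0.604
grip_force: 0.0
```

Emit:
arm_command(series=[{"hand": 0.2, "offset": [0.17, -0.09, 0], "delta_rot": [0, 0, -0.15]}, {"hand": 0.2, "offset": [0.34, -0.18, 0], "delta_rot": [0, 0, -0.29]}, {"hand": 0.2, "offset": [0.51, -0.27, 0], "delta_rot": [0, 0, -0.44]}, {"hand": 0.2, "offset": [0.682, -0.357, 0], "delta_rot": [0, 0, -0.583]}, {"hand": 0.2, "offset": [0.682, -0.357, 0], "delta_rot": [0, 0, -0.583]}, {"hand": 0.2, "offset": [0.682, -0.357, 0], "delta_rot": [0, 0, -0.583]}])

```text
time_s: 27.52
eef_pos: [0.4011, 0.1487, 0.2004]
tcp_rot: [-179.9, -0.0, 114.9]
ft_force: [-0.0, 0.1, 0.0]
width: 0.596
grip_force: 0.0
```

```bash
cat > bell.py <<'E'
import sys
from geo import *
W=load(sys.argv[1]);I=W[1]['img']
for k in blobs(mask(I,(10,110,80),(35,255,255)),200):
    r=cv2.minAreaRect(k);q=k.reshape(-1,2);X=plane(W,[r[0]],.03)[0]
    if np.linalg.norm(X[:2]-[float(sys.argv[2]),float(sys.argv[3])])<.06:
        d=np.linalg.norm(q-r[0],axis=1);m=cv2.moments(k);print('blob',np.round(r[0],1),np.round(r[1],1),r[2],cv2.contourArea(k),'bbox',cv2.boundingRect(k),'far',q[d.argmax()])
        out=np.zeros(I.shape[:2],np.uint8);cv2.drawContours(out,[k],-1,255,-1);dt=cv2.distanceTransform(out,cv2.DIST_L2,5);_,rad,_,c=cv2.minMaxLoc(dt);print('cup circle',c,rad)
B=[float(v) for v in sys.argv[2:4]];z0=float(sys.argv[4])
print('pred top,base',project(W,[[*B,z0+.095],[*B,z0]]).round(1).tolist())
E
python3 look.py 14 wrist|tail -1|cut -c1-20; python3 bell.py wrist_14 .313 .2867 0; python3 plan.py "0.313 0.2867 0.2 130|0.313 0.2867 0.059 130"
```

```text
-8.01592902e-
blob [296.5  36. ] [72. 59.] 90.0 3278.5 bbox (267, 0, 60, 73) far [276   0]
cup circle (297, 37) 29.559694290161133
pred top,base [[285.9, -1.3], [296.1, 39.0]]
t 27.57 at [0.4013 0.1482 0.2004] [-179.92    0.    114.8 ] w 0.602 grip 0.0 F [-0.6 -0.7 -0.4] q7 -12.0
  off [ 0.542 -0.074  0.001] rot [-0.001 -0.    -0.253] rows>= 2.6
--
  off [-0.   -0.    0.47] rot [0. 0. 0.] rows>= 2.3
--
```

Emit:
arm_command(series=[{"hand": 0.2, "offset": [0.17, -0.02, 0], "delta_rot": [0, 0, -0.09]}, {"hand": 0.2, "offset": [0.36, -0.05, 0], "delta_rot": [0, 0, -0.18]}, {"hand": 0.2, "offset": [0.5, -0.07, 0], "delta_rot": [0, 0, -0.253]}, {"hand": 0.2, "offset": [0.542, -0.074, 0], "delta_rot": [0, 0, -0.253]}, {"hand": 0.2, "offset": [0.542, -0.074, 0], "delta_rot": [0, 0, -0.253]}, {"hand": 0.2, "offset": [0.542, -0.074, 0], "delta_rot": [0, 0, -0.253]}, {"hand": 0.2, "offset": [0.542, -0.074, 0], "delta_rot": [0, 0, -0.253]}])

```text
time_s: 28.45
eef_pos: [0.3129, 0.2866, 0.2008]
tcp_rot: [-180.0, 0.0, 130.0]
ft_force: [-0.2, 0.1, -0.2]
width: 0.603
grip_force: 0.0
```

```bash
python3 look.py 15 wrist|tail -1|cut -c1-20; python3 bell.py wrist_15 .313 .2867 0; python3 plan.py "0.313 0.2867 0.059 130"; python3 -c "
from plant import arm;print(arm.get_state()['q'].round(1))"
```

```text
1.26925501e-
blob [319.6 214.3] [51.8 55.6] 38.65980911254883 2199.0 bbox (295, 187, 52, 62) far [324 248]
cup circle (321, 214) 24.984495162963867
pred top,base [[320.1, 238.5], [320.1, 211.6]]
t 28.5 at [0.3127 0.2869 0.2009] [-1.7998e+02  2.0000e-02  1.3003e+02] w 0.6 grip 0.0 F [ 0.7 -0.4 -0.1] q7 -21.0
  off [-0.001  0.     0.473] rot [-0.     0.     0.001] rows>= 2.3
--
[ -2.6  11.3 -52.6 120.8  11.3  52.8 -21.5]
```

Emit:
arm_command(series=[{"hand": 0.2, "offset": [0, 0.002, 0.14], "delta_rot": [0, 0, 0]}, {"hand": 0.2, "offset": [0, 0.002, 0.3], "delta_rot": [0, 0, 0]}, {"hand": 0.2, "offset": [0, 0.002, 0.42], "delta_rot": [0, 0, 0]}, {"hand": 0.2, "offset": [0, 0.002, 0.473], "delta_rot": [0, 0, 0]}, {"hand": 0.2, "offset": [0, 0.002, 0.473], "delta_rot": [0, 0, 0]}, {"hand": -1, "offset": [0, 0.002, 0.473], "delta_rot": [0, 0, 0]}, {"hand": -1, "offset": [0, 0.002, 0.473], "delta_rot": [0, 0, 0]}, {"hand": -1, "offset": [0, 0.002, 0.473], "delta_rot": [0, 0, 0]}, {"hand": -1, "offset": [0, 0.002, 0.473], "delta_rot": [0, 0, 0]}, {"hand": -1, "offset": [0, 0.002, 0.473], "delta_rot": [0, 0, 0]}])

```text
time_s: 29.75
eef_pos: [0.3127, 0.2883, 0.0598]
tcp_rot: [180.0, 0.0, 130.2]
ft_force: [-1.4, -2.0, 7.4]
width: 0.147
grip_force: 48.6
```

```bash
python3 plan.py "0.313 0.287 0.2 130|0.45 0.15 0.2 110|0.48 -0.1 0.2 75|0.583 -0.235 0.15 50"
```

```text
t 29.75 at [0.3127 0.2883 0.0598] [1.7995e+02 5.0000e-02 1.3017e+02] w 0.147 grip 48.6 F [-1.4 -2.   7.4] q7 -39.0
  off [-0.004 -0.002 -0.467] rot [0.001 0.001 0.003] rows>= 2.2
--
  off [-0.643  0.056  0.   ] rot [ 0.    -0.     0.333] rows>= 3.1
--
  off [-0.817 -0.191 -0.   ] rot [ 0.    -0.     0.583] rows>= 4.0
--
  off [-0.346  0.448  0.167] rot [ 0.    -0.     0.417] rows>= 2.8
--
```

Emit:
arm_command(series=[{"hand": -1, "offset": [0, 0, -0.04], "delta_rot": [0, 0, 0]}, {"hand": -1, "offset": [0, 0, -0.13], "delta_rot": [0, 0, 0]}, {"hand": -1, "offset": [0, 0, -0.25], "delta_rot": [0, 0, 0]}, {"hand": -1, "offset": [-0.02, 0, -0.37], "delta_rot": [0, 0, 0.02]}, {"hand": -1, "offset": [-0.1, 0.01, -0.45], "delta_rot": [0, 0, 0.08]}, {"hand": -1, "offset": [-0.24, 0.02, -0.47], "delta_rot": [0, 0, 0.16]}, {"hand": -1, "offset": [-0.4, 0.04, -0.47], "delta_rot": [0, 0, 0.24]}, {"hand": -1, "offset": [-0.54, 0.05, -0.47], "delta_rot": [0, 0, 0.3]}, {"hand": -1, "offset": [-0.62, 0.056, -0.47], "delta_rot": [0, 0, 0.333]}, {"hand": -1, "offset": [-0.643, 0.056, -0.47], "delta_rot": [0, 0, 0.333]}])

```text
time_s: 31.0
eef_pos: [0.45, 0.1512, 0.2002]
tcp_rot: [-180.0, -0.0, 110.1]
ft_force: [-0.1, 0.1, -2.3]
width: 0.146
grip_force: 48.8
```

Emit:
arm_command(series=[{"hand": -1, "offset": [-0.06, -0.015, 0], "delta_rot": [0, 0, 0.05]}, {"hand": -1, "offset": [-0.18, -0.04, 0], "delta_rot": [0, 0, 0.15]}, {"hand": -1, "offset": [-0.33, -0.08, 0], "delta_rot": [0, 0, 0.26]}, {"hand": -1, "offset": [-0.49, -0.115, 0], "delta_rot": [0, 0, 0.38]}, {"hand": -1, "offset": [-0.63, -0.15, 0], "delta_rot": [0, 0, 0.48]}, {"hand": -1, "offset": [-0.75, -0.175, 0], "delta_rot": [0, 0, 0.56]}, {"hand": -1, "offset": [-0.817, -0.191, 0], "delta_rot": [0, 0, 0.583]}, {"hand": -1, "offset": [-0.817, -0.191, 0], "delta_rot": [0, 0, 0.583]}, {"hand": -1, "offset": [-0.817, -0.191, 0], "delta_rot": [0, 0, 0.583]}])

```text
time_s: 32.12
eef_pos: [0.4804, -0.0961, 0.2001]
tcp_rot: [-180.0, -0.0, 75.4]
ft_force: [-0.0, -0.1, -1.3]
width: 0.144
grip_force: 48.8
```

```bash
python3 plan.py "0.583 -0.235 0.15 50|0.583 -0.235 0.068 50"
```

```text
t 32.12 at [ 0.4804 -0.0961  0.2001] [-1.7998e+02 -5.0000e-02  7.5400e+01] w 0.144 grip 48.8 F [-0.  -0.1 -1.3] q7 -19.0
  off [-0.362  0.448  0.167] rot [-0.001 -0.001  0.423] rows>= 2.9
--
  off [ 0.    -0.     0.273] rot [0. 0. 0.] rows>= 1.3
--
```

Emit:
arm_command(series=[{"hand": -1, "offset": [-0.04, 0.05, 0], "delta_rot": [0, 0, 0.05]}, {"hand": -1, "offset": [-0.12, 0.15, 0.02], "delta_rot": [0, 0, 0.15]}, {"hand": -1, "offset": [-0.22, 0.27, 0.07], "delta_rot": [0, 0, 0.26]}, {"hand": -1, "offset": [-0.3, 0.37, 0.13], "delta_rot": [0, 0, 0.36]}, {"hand": -1, "offset": [-0.345, 0.43, 0.16], "delta_rot": [0, 0, 0.423]}, {"hand": -1, "offset": [-0.362, 0.448, 0.167], "delta_rot": [0, 0, 0.423]}, {"hand": -1, "offset": [-0.362, 0.448, 0.167], "delta_rot": [0, 0, 0.423]}, {"hand": -1, "offset": [-0.362, 0.448, 0.167], "delta_rot": [0, 0, 0.423]}])

```text
time_s: 33.12
eef_pos: [0.5829, -0.2362, 0.1506]
tcp_rot: [180.0, -0.0, 49.9]
ft_force: [-0.0, 0.7, -2.3]
width: 0.147
grip_force: 48.9
```

Emit:
arm_command(series=[{"hand": -1, "offset": [0, 0, 0.09], "delta_rot": [0, 0, 0]}, {"hand": -1, "offset": [0, 0, 0.18], "delta_rot": [0, 0, 0]}, {"hand": -1, "offset": [0, 0, 0.24], "delta_rot": [0, 0, 0]}, {"hand": -1, "offset": [0, 0, 0.265], "delta_rot": [0, 0, 0]}, {"hand": -1, "offset": [0, 0, 0.273], "delta_rot": [0, 0, 0]}, {"hand": -1, "offset": [0, 0, 0.273], "delta_rot": [0, 0, 0]}, {"hand": -1, "offset": [0, 0, 0.273], "delta_rot": [0, 0, 0]}])

```text
time_s: 34.0
eef_pos: [0.5834, -0.2375, 0.0689]
tcp_rot: [179.9, -0.0, 49.8]
ft_force: [0.8, 0.0, -2.0]
width: 0.15
grip_force: 48.9
```

Emit:
arm_command(series=[{"hand": -1, "offset": [0, 0, 0.006], "delta_rot": [0, 0, 0]}, {"hand": -1, "offset": [0, 0, 0.01], "delta_rot": [0, 0, 0]}, {"hand": -1, "offset": [0, 0, 0.01], "delta_rot": [0, 0, 0]}, {"hand": -1, "offset": [0, 0, 0.01], "delta_rot": [0, 0, 0]}])

```text
time_s: 34.5
eef_pos: [0.5832, -0.2378, 0.0662]
tcp_rot: [179.9, 0.0, 49.8]
ft_force: [-2.2, 0.1, 5.3]
width: 0.151
grip_force: 49.9
```

Contact felt (+5 N), so release and rise.

Emit:
arm_command(series=[{"hand": -0.2, "offset": [0, 0, 0.01], "delta_rot": [0, 0, 0]}, {"hand": -0.2, "offset": [0, 0, 0.01], "delta_rot": [0, 0, 0]}, {"hand": -0.2, "offset": [0, 0, 0.01], "delta_rot": [0, 0, 0]}, {"hand": -0.2, "offset": [0, 0, -0.08], "delta_rot": [0, 0, 0]}, {"hand": -0.2, "offset": [0, 0, -0.2], "delta_rot": [0, 0, 0]}, {"hand": -0.2, "offset": [0, 0, -0.33], "delta_rot": [0, 0, 0]}, {"hand": -0.2, "offset": [0, 0, -0.45], "delta_rot": [0, 0, 0]}, {"hand": -0.2, "offset": [0, 0, -0.45], "delta_rot": [0, 0, 0]}, {"hand": -0.2, "offset": [0, 0, -0.45], "delta_rot": [0, 0, 0]}])

```text
time_s: 35.62
eef_pos: [0.5824, -0.2373, 0.1996]
tcp_rot: [-180.0, 0.0, 49.8]
ft_force: [0.1, 0.5, -0.0]
width: 0.397
grip_force: 0.0
```

```bash
python3 look.py 16 wrist side|tail -1|cut -c1-20; python3 bell.py wrist_16 .583 -.2375 .006;  python3 bell.py wrist_16 .584 -.336 .006; python3 plan.py; python3 - <<'E'
from geo import *
D=load('side_16');I=D[1]['img'];D0=load('side_0')
# jar unmoved: image difference in its patch; side-view check of the wares
j=project(D,[[.447,.057,.03]])[0].astype(int);s=np.s_[j[1]-18:j[1]+18,j[0]-15:j[0]+15]
print('jar diff',cv2.absdiff(I[s],D0[1]['img'][s]).mean().round(2))
m=mask(I,(-6,150,60),(6,255,255))
for k in blobs(m,40):
  X=plane(D,[cv2.minAreaRect(k)[0]],.019)[0]
  if abs(X[0]-.593)<.04 and X[1]>.2: print('driver side',X.round(3))
E
```

```text
9.20613238e-
blob [319.2 218.9] [52.  55.8] 38.65980529785156 2164.0 bbox (296, 191, 51, 63) far [323 253]
cup circle (321, 217) 25.165895462036133
pred top,base [[320.5, 241.8], [320.4, 213.6]]
blob [379.5 278.3] [45.9 43.8] 6.34019136428833 1463.5 bbox (357, 257, 46, 46) far [396 302]
cup circle (382, 275) 17.79069709777832
pred top,base [[397.0, 326.3], [378.2, 279.3]]
t 35.73 at [ 0.582  -0.2371  0.1987] [-1.7988e+02  5.0000e-02  4.9850e+01] w 0.402 grip 0.0 F [-0.2  0.4 -0.7] q7 -32.0
jar diff 17.4
driver side [0.592 0.289 0.019]
```

The brass bell's silhouette matches its upright pre-grasp one. The jar patch differs from the start, possibly only from shadow, so I'll check its outline before handing in.

```bash
python3 look.py 17 scene|tail -1|cut -c1-10; python3 - <<'E'
from geo import *
for n,c in [('side_0',(297,246)),('side_9',(297,246)),('side_16',(297,246)),('scene_0',(321,262)),('scene_17',(321,262))]:
  d=load(n);I=d[1]['img'][c[1]-25:c[1]+25,c[0]-25:c[0]+25]
  for t,lo,hi in [('cap',(0,0,0),(180,255,45)),('band',(0,0,130),(180,60,255)),('amber',(8,150,80),(18,255,255))]:
    b=blobs(mask(I,lo,hi),15); print(n,t,[(np.round(np.add(cv2.minAreaRect(k)[0],(c[0]-25,c[1]-25)),1).tolist(),cv2.contourArea(k)) for k in b[:2]])
E
```

```text
1.
side_0 cap []
side_0 band [([297.2, 252.2], 74.5)]
side_0 amber [([297.2, 244.4], 93.0), ([294.4, 254.8], 16.0)]
side_9 cap []
side_9 band [([297.2, 252.2], 74.5)]
side_9 amber [([297.1, 244.4], 93.5)]
side_16 cap []
side_16 band [([297.2, 252.2], 76.5)]
side_16 amber [([297.1, 244.4], 94.0)]
scene_0 cap []
scene_0 band [([320.3, 269.3], 102.5)]
scene_0 amber [([320.8, 260.8], 97.5)]
scene_17 cap [([320.5, 253.5], 133.0)]
scene_17 band [([301.5, 242.0], 55.0), ([322.4, 270.2], 31.5)]
scene_17 amber [([320.8, 260.9], 112.0)]
```

The jar hasn't moved, all five wares are placed, and the arm is clear. I'm handing in.

```bash
python3 -c "
from plant import arm;print(arm.sign_off())"
```

```text
the job is handed in; nothing more can be done
None
```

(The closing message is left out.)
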